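Dry-fit a broken stone finial in the archive store

ROBOT

A 6-joint arm with a two-finger parallel gripper is mounted at the origin on the work surface. World frame = base frame: x ahead of the robot, y to its left, z up, the work surface at z = 0. Lengths are in mm, angles in degrees, forces in N, time in s.
With the tool pointing down it reaches from about 300 to 850 mm from the base axis. Payload 4.2 kg.
Tool frame: the origin (TCP) lies on the centre line of the jaws, within the pads' length; the fingertips stand 14 mm ahead of it and the grasp point (between the pads) lies 5 mm behind it; z points along the fingers, y is the line along which they close (so a half turn about z gives the same grasp; the last joint's range is limited). The gripper opens to 91 mm and grips with 3 to 60 N. Pads are 32 mm wide; open, the fingers measure 118 mm over their backs; the gripper's body (76 mm by 178 mm) begins 60 mm behind the grasp point.
Start: joints at [71.448, 18.312, 89.639, -0, 72.044, -1.146], TCP at [172.012, 548.683, 227.976] pointing down, gripper open.
Joint ranges: [-177.97, 177.97], [-48.28, 115.42], [12.27, 149.76], [-77.06, 257.06], [2.81, 150.46], [-146.56, 146.56]. Speed limits (degrees/s): [147.25, 147.25, 180, 180, 180, 180].

INTERFACE

Orientations are given as [roll, pitch, yaw] about the fixed x, y, z axes, in that order (R = Rz(yaw) Ry(pitch) Rx(roll)).
In Python, from workcell import env gives the robot as it stands.
- The arm moves only by the tool arm_command, never from a script. Its argument "motion" is a list of rows, each an object with "offset": the shift along the tool's x, y, z in m, a list of three; "spin": the turn about the tool's z in rad. In form: [{"offset": [tx, ty, tz], "spin": spin}, ...]. A call has 1 to 5 rows; each row shifts and turns the commanded pose from where the row before left it, along the tool's axes as they then stand; what a row does not reach is not made up. A row lasts 1/8 s, in which the tool goes at most 62.5 mm and 10.7 degrees, less where a joint would pass 70% of its speed; a pose out of reach is approached as far as the arm can. A call with a gripper value outside its range is refused whole. "jaw" is the finger opening in m, from 0 to 0.0912, set as the call begins (left out, the last holds). The fingers move at their own pace and stop on an object; "newtons" is the grip in N (left out, the last holds). Time passes only in rows, so rows that do not move let the fingers close. It gives the time, the measured TCP pose, the force, the opening and the grip force at its end, in the units of the state.
- env.state(): the state, without advancing time (a new reading comes with each control period).
- env.grab_frame(name): name is "scene" or "top" or "wrist"; returns (picture, depth): 384x512x3 uint8, blue, green, red; 384x512 float32, mm along the optical axis (not along the pixel's ray), 0 where there is no reading.
- env.camera_model(name): a dict with "fx", "fy", "cx", "cy" (pixels), "k1" (the pictures are not rectified: a ray, as slopes to the right and down, at radius r is drawn at 1 + k1 r^2 times it, then the intrinsics apply), "eye" and "rotation" of the camera in the world; the wrist camera has in their place "hand_eye" (4x4, takes a point from camera to tool coordinates, whose origin is the TCP and whose axes are the flange's). Camera axes: x right, y down, z forward; pixel columns grow to the right and rows downward; lengths in mm; the calibration is good to about 2 mm. A picture is of the moment at which its call begins: read the wrist's pose just before it. camera_model takes no time and is no camera call.
- env.job_done(): hands the job in; it is judged then, once.
Trained networks look in the newest picture that a camera, given by its name, has taken for a name from the list of things; names that differ only in an ending like _2 or _b are one class to them, and where a whole thing is asked for, a point or a joint stands for the part that bears it (a point fixed in the world has none). Each returns a list of dicts, best first, with "score" (0 to 1); they miss things now and then, are a little off and sometimes report something else, mostly with a low value. They report only what shows in the picture. A call takes as long as a camera call. They do not tell look-alikes from the thing itself.
- env.boxes_of(camera, target): "bbox" ([left, top, right, bottom] in pixels, round what is visible of it).
- env.pinpoint(camera, target): "location" ([column, row] in pixels: a listed point, or the origin of a listed thing).
The state is a dict: "time_s": time; "qpos": joint angles; "qvel": joint speeds; "effort": joint torques, N m; "ee_pos": TCP position; "ee_rot": TCP orientation; "force": force on the tool from outside, world axes, zero at the start; "torque": the same for the moment, N m; "gripper_width": finger opening in mm; "gripper_force": force on a finger pad.
Only numpy, scipy, OpenCV 4.12 (cv2) and the standard library are available. Lean on these libraries where they do the work, as an engineer would, in place of code of your own. Each camera call takes 0.05 s, during which the arm holds its last target. There are 200 camera calls.

TASK

Dry-fit the broken limestone finial. The middle fragment is too broad to grip and must not be lifted: slide it along the plywood board onto the lower fragment held in the jig, nudging it until its break drops home and it sits level and square, then set the top fragment down gently into the hollow of the middle one, its break the same way round, so that it too sits fully home without rocking. Do not drop or knock the stones, and leave the half-round moulding, the brush and the ruler where they lie.

Things in the scene. Friction and masses are not known exactly. Their poses are not given: they have to be found in the camera images.
- jig: fixed plywood jig, y roughly to the robot's left (yaw within 0.25 rad). Origin on the table under the centre of the lower limestone fragment (124 mm in x, 132 in y, 77 high), which is clamped between wooden chocks 32 mm high. Its broken top is a hollow with sloping sides: edge 53 to 59 mm above the table on the board's side (+y), rising to 67 to 77 mm at -y, where it stops the middle fragment
- board (a point): centre of the flat top of the plywood sliding board, 60 mm above the table, axes as the jig. The board is 200 mm wide (x) and 230 long (y); its -y end meets the lower fragment, 1 to 7 mm above that one's near edge
- home (a point): centre of the flat floor of the lower fragment's hollow (about 70 by 75 mm), 45 mm above the table, axes as the jig. The middle fragment's origin lies here, with the same yaw, when it is home (about 3 mm of play)
- middle: loose middle limestone fragment, 1 to 1.5 kg, 110 wide (x), 120 long (y), 73 mm high: too wide to grip. Stands level on the board on its keel (flat of 65 by 75 mm), within 0.2 rad of the jig's yaw and 20 mm of its centre line. Origin at the keel's underside below the block's centre. It slides on the board (friction about 0.6, 7 N) towards the jig's -y, -y end first, and drops 15 mm to be home
- push_face (a point): centre of the middle fragment's +y face, 60 mm from its origin and 25 mm up. The four dressed faces (x = -55, 55; y = -60, 60 mm from the origin) are upright from the break to 40 mm above the origin, and slope in above. The break underneath starts 9 to 15 mm up at this face, about 17 mm at the middle of the sides, 23 to 33 mm at the -y face
- seat (a point): centre of the flat floor (about 40 by 60 mm) of the hollow in the middle fragment's top, 54 mm above its origin, axes as middle. The top fragment's origin lies here, with the same yaw, when it is home. The hollow's edge is 5 to 12 mm above its floor at +y and the sides, 12 to 19 mm at -y; play about 3 mm
- top: loose top limestone fragment, 0.5 kg, 80 mm high, standing on the table on its keel (flat of 36 by 55 mm) beside the jig, left or right. Origin at the keel's underside below the centre. Block 54 mm wide (x; upright faces from 12 to 50 mm up, to be gripped) and 84 long (y), gabled above 50 mm with the ridge along y. Its yaw starts within 0.7 rad of 0; it fits its seat one way round
- high_end (a point): centre of the top fragment's -y face, 42 mm from its origin and 30 mm up: at this end the break underneath is 14 to 20 mm above the keel, at the other end 6 to 11 mm. When home it is on the -y side of the middle fragment
- moulding: loose half-round stone moulding, 84 long (x), 60 wide, 30 mm high, flat side down, on the other side of the jig from the top fragment; origin under its centre. Not part of the finial: leave it
- brush: loose brush 200 mm long lying to the left of the jig; leave it
- ruler: loose steel ruler 200 by 30 by 5 mm lying to the right of the jig; leave it
Mind the look-alikes: they are no part of the job. What is shaped like the middle but red is not meant. Leave any green look-alike of the top alone.

How it is judged:
By the outcome, as a careful person would: the job done as asked, in the order asked, and still so for the second after the job is handed in, with the robot touching nothing.
It also fails if it takes over 72 s, if anything falls off the work surface, if the arm or the gripper's body presses on something with over 40 N, if the wrist force passes 120 N, or if a joint passes its speed limit or range.

## Working session

There is one attempt and no reset: what is moved stays moved. The work goes in short steps, Python scripts to look and compute and a tool call to move; the robot and the scene stay as the last step left them, time stands still between calls to the robot, and variables do not carry over. Pictures are saved under pics/ and viewed, at most 10 in all, crops included, and the job is handed in when it is done.

Besides the shell and the picture viewer there is one more tool, called after "Emit:" by a JSON object that holds its "method" and its "body", one argument or row to a line. arm_command: Moves the arm, as the interface text tells. Its arguments: {"type":"object","properties":{"motion":{"type":"array"},"jaw":{"type":"number"},"newtons":{"type":"number"}},"required":["motion"]}

```bash
mkdir -p pics; ls; cat > h.py <<'E'
import numpy as np, cv2
from scipy.spatial.transform import Rotation as R
from workcell import env
def cam(n,st=None):
    m=env.camera_model(n)
    if 'eye' in m: return m,np.array(m['eye'],float),np.array(m['rotation'],float)
    T=np.array(m['hand_eye'],float); Rt=R.from_euler('xyz',st['ee_rot'],degrees=True).as_matrix()
    return m,np.array(st['ee_pos'])+Rt@T[:3,3],Rt@T[:3,:3]
def slopes(m,px):
    px=np.atleast_2d(np.array(px,float))
    d=np.c_[(px[:,0]-m['cx'])/m['fx'],(px[:,1]-m['cy'])/m['fy']]; s=d.copy()
    for _ in range(20): s=d/(1+m['k1']*(s**2).sum(1,keepdims=True))
    return s
def at_z(c,px,z):
    m,e,Rc=c; s=slopes(m,px); d=np.c_[s,np.ones(len(s))]@Rc.T
    return e+d*((z-e[2])/d[:,2:])
def cloud(c,depth):
    m,e,Rc=c; h,w=depth.shape; u,v=np.meshgrid(np.arange(w),np.arange(h))
    s=slopes(m,np.c_[u.ravel(),v.ravel()]); z=depth.ravel()[:,None]
    P=e+(np.c_[s,np.ones(len(s))]*z)@Rc.T
    P[z[:,0]==0]=np.nan
    return P.reshape(h,w,3)
def tri(c1,p1,c2,p2):
    L=[]
    for c,p in((c1,p1),(c2,p2)):
        s=slopes(c[0],p)[0]; d=c[2]@np.r_[s,1]; L.append((c[1],d/np.linalg.norm(d)))
    A=sum(np.eye(3)-np.outer(d,d) for _,d in L); b=sum((np.eye(3)-np.outer(d,d))@e for e,d in L)
    return np.linalg.solve(A,b)
E
cat > a.py <<'E'
from h import *
ims=[]
for n in('scene','top'):
    im,d=env.grab_frame(n); np.savez('pics/'+n,im=im,d=d); ims.append(im)
    c=cam(n); print(n,{k:np.round(v,3).tolist() for k,v in c[0].items()})
    P=cloud(c,d)
    for t in('jig','board','home','middle','push_face','seat','top','high_end','moulding','brush','ruler'):
        for r in env.pinpoint(n,t)[:3]:
            u,v=r['location']; p=P[min(383,max(0,int(round(v)))),min(511,max(0,int(round(u))))]
            print(t,round(r['score'],2),np.round([u,v],1),p.round(0))
cv2.imwrite('pics/s.png',ims[0]);cv2.imwrite('pics/t.png',ims[1])
print(env.state())
E
python3 a.py
```

```text
pics
scene {'fx': 440.235, 'fy': 440.235, 'cx': 249.613, 'cy': 187.955, 'k1': -0.066, 'eye': [1171.046, 170.09, 1389.207], 'rotation': [-149.364, 0.383, 102.568]}Traceback (most recent call last):
  File "a.py", line 6, in <module>
    P=cloud(c,d)
  File "h.py", line 20, in cloud
    P=e+(np.c_[s,np.ones(len(s))]*z)@Rc.T
      ~^~~~~~~~~~~~~~~~~~~~~~~~~~~~~~~~~~
ValueError: operands could not be broadcast together with shapes (3,) (196608,)
```

```bash
sed -i "s/np.array(m\['rotation'\],float)/R.from_euler('xyz',m['rotation'],degrees=True).as_matrix()/" h.py; python3 a.py
```

```text
scene {'fx': 440.235, 'fy': 440.235, 'cx': 249.613, 'cy': 187.955, 'k1': -0.066, 'eye': [1171.046, 170.09, 1389.207], 'rotation': [-149.364, 0.383, 102.568]}
jig 0.65 [215.8 238. ] [611. -78.  50.]
jig 0.33 [349.7 233. ] [503. 353.  61.]
board 0.83 [273.5 233.6] [582. 110. 107.]
board 0.49 [262.5 219.9] [544.  63. 114.]
home 0.74 [216.5 236. ] [603. -81.  47.]
home 0.36 [271.8 234.4] [585. 104. 112.]
middle 0.88 [259.7 228. ] [579.  63. 124.]
middle 0.66 [345.  171.9] [263. 311.  55.]
push_face 0.85 [335.  158.7] [217. 268.  59.]
seat 0.71 [345.5 168.9] [246. 314.  50.]
seat 0.56 [263.5 220.8] [548.  70. 116.]
top 0.71 [348.3 234.8] [508. 348.  53.]
top 0.68 [373.6 211.1] [389. 430.  36.]
high_end 0.91 [337.7 229.9] [479. 317.  18.]
high_end 0.71 [365.4 204.4] [381. 393.  58.]
moulding 0.89 [153.9 192.4] [ 478. -344.   32.]
brush 0.85 [347.9 273. ] [627. 368.  20.]
brush 0.68 [212.6 231.9] [589. -95.  44.]
brush 0.33 [261.2 221. ] [550.  60. 116.]
ruler 0.65 [128.5 232.4] [ 637. -392.    5.]
top {'fx': 385.499, 'fy': 385.499, 'cx': 253.838, 'cy': 191.979, 'k1': 0.038, 'eye': [382.652
[... 934 characters left out ...]
0.4 165. ] [535. 128.  60.]
{'time_s': 1.25, 'qpos': array([ 7.14486594e+01,  1.83126339e+01,  8.96396367e+01, -3.01476840e-03,
        7.20440316e+01, -1.14757240e+00]), 'qvel': array([-0.07267409,  0.06951439,  0.03854996,  0.10334027,  0.03431129,
        0.01812254]), 'effort': array([ 1.95644621e-03, -4.12372434e+01, -2.32231575e+01,  7.29435822e-02,
        3.80307797e-02, -1.69086854e-05]), 'ee_pos': array([172.0184108 , 548.67735587, 227.96423957]), 'ee_rot': array([1.79996360e+02, 2.94147153e-03, 1.62597161e+02]), 'force': array([-0.79290547, -0.23110571, -1.14475702]), 'torque': array([ 0.05089608, -0.0214769 , -0.01654915]), 'gripper_force': 0.0, 'gripper_width': 91.1029124315081}
```

View pics/s.png

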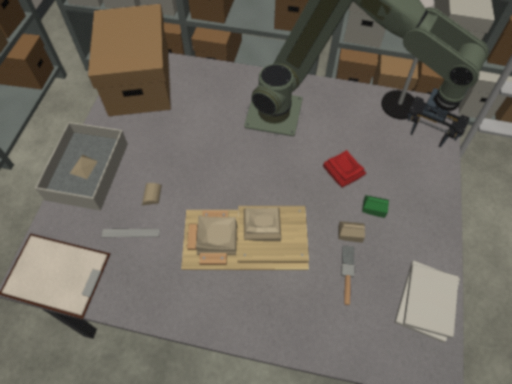

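View pics/t.png

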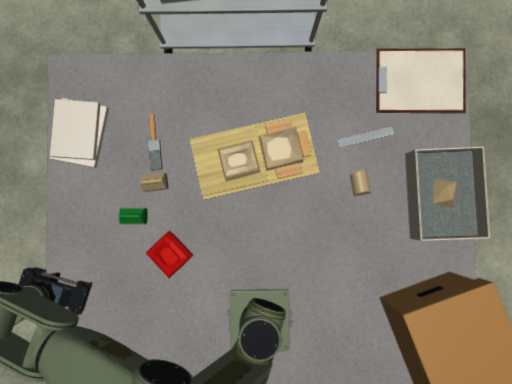

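```bash
cat >> h.py <<'E'
def plan(x,y,z,yaw,st=None):
    """spin first, then offset in the tool axes after it (mm->m)"""
    st=st or env.state(); p=np.array(st['ee_pos']); y0=st['ee_rot'][2]
    dy=(yaw-y0+180)%360-180
    a=np.radians(yaw); d=np.array([x,y,z])-p
    t=np.array([np.cos(a)*d[0]+np.sin(a)*d[1],np.sin(a)*d[0]-np.cos(a)*d[1],-d[2]])/1000
    print('spin',np.round(-np.radians(dy),4),'then tool',t.round(4),'rows>=',np.ceil(np.linalg.norm(t)/.0625),np.ceil(abs(dy)/10.7))
E
python3 - <<'E'
from h import *
print(np.round(env.camera_model('wrist')['hand_eye'],3), {k:env.camera_model('wrist')[k] for k in('fx','cx','cy')})
D=np.load('pics/top.npz'); P=cloud(cam('top'),D['d'])
x,y,z=P[...,0],P[...,1],P[...,2]
def rect(n,zl,zh,xr,yr):
    m=(z>zl)&(z<zh)&(x>xr[0])&(x<xr[1])&(y>yr[0])&(y<yr[1])
    print(n,m.sum(),np.median(z[m]),cv2.minAreaRect(P[m][:,:2].astype(np.float32)))
rect('mid',88,145,(460,640),(-10,135))
rect('boardtop+low',50,72,(400,720),(-10,260))
rect('lower',40,90,(500,700),(-170,-15))
rect('top',20,95,(420,530),(290,400))
rect('green',20,95,(330,420),(370,460))
for n,xy in(('top over',(475,346)),):
    plan(430,346,330,162.6)
E
```

```text
[[-1.00000e-03 -9.66000e-01 -2.59000e-01  7.39140e+01]
 [ 1.00000e+00 -1.00000e-03 -0.00000e+00 -3.53000e-01]
 [ 0.00000e+00 -2.59000e-01  9.66000e-01 -1.56792e+02]
 [ 0.00000e+00  0.00000e+00  0.00000e+00  1.00000e+00]] {'fx': 315.46697254788955, 'cx': 250.64576868360984, 'cy': 191.75193211929707}
mid 1195 116.92382236523417 ((548.2080688476562, 63.95561981201172), (110.05213928222656, 119.4470443725586), 13.702937126159668)
boardtop+low 2597 60.147217674824105 ((556.8782348632812, 96.25311279296875), (200.92355346679688, 240.93800354003906), 12.274158477783203)
lower 1292 50.18316746966673 ((581.0512084960938, -73.7933578491211), (141.02352905273438, 144.18865966796875), 12.524919509887695)
top 428 62.109198878659754 ((491.8969421386719, 358.8409423828125), (73.8503646850586, 82.07844543457031), 5.017034530639648)
green 377 62.35126802996024 ((361.9053955078125, 423.89208984375), (71.64220428466797, 51.31937789916992), 89.39830780029297)
spin -0.0 then tool [-0.3068 -0.1163 -0.102 ] rows>= 6.0 1.0
```

Emit:
{"method": "arm_command", "body": {
  "motion": [
    {"offset": [-0.05,-0.02,-0.018],"spin": 0},
    {"offset": [-0.05,-0.02,-0.018],"spin": 0},
    {"offset": [-0.05,-0.02,-0.018],"spin": 0},
    {"offset": [-0.05,-0.02,-0.018],"spin": 0},
    {"offset": [-0.05,-0.02,-0.018],"spin": 0}
  ]
}}

```text
time_s: 1.88
ee_pos: [381.8, 377.2, 318.7]
ee_rot: [180.0, 0.0, 162.6]
force: [1.2, 1.1, -1.1]
gripper_width: 91.2
gripper_force: 0.0
```

Emit:
{"method": "arm_command", "body": {
  "motion": [
    {"offset": [-0.05,-0.02,-0.01],"spin": 0},
    {"offset": [0,0,0],"spin": 0.18},
    {"offset": [0,0,0],"spin": 0.18},
    {"offset": [0,0,0],"spin": 0.18},
    {"offset": [0,0,0],"spin": 0.18}
  ]
}}

```text
time_s: 2.5
ee_pos: [422.4, 344.3, 328.0]
ee_rot: [180.0, -0.0, 121.0]
force: [0.3, 1.8, 0.3]
gripper_width: 91.0
gripper_force: 0.0
```

Emit:
{"method": "arm_command", "body": {
  "motion": [
    {"offset": [0,0,0],"spin": 0.18},
    {"offset": [0,0,0],"spin": 0.15},
    {"offset": [0,0,0],"spin": 0}
  ]
}}

```text
time_s: 2.88
ee_pos: [422.4, 344.4, 328.0]
ee_rot: [180.0, -0.0, 102.5]
force: [-0.6, -0.3, 0.4]
gripper_width: 91.2
gripper_force: 0.0
```

```bash
cat > w.py <<'E'
from h import *
import sys
n=sys.argv[1]
st=env.state(); im,d=env.grab_frame('wrist'); c=cam('wrist',st)
np.savez('pics/'+n,im=im,d=d,pos=st['ee_pos'],rot=st['ee_rot'])
cv2.imwrite('pics/%s.png'%n,im); P=cloud(c,d)
print(st['time_s'],st['ee_pos'].round(1),st['ee_rot'].round(2),st['qpos'].round(0),st['force'].round(1))
for t in sys.argv[2:]:
    for r in env.pinpoint('wrist',t)[:2]:
        u,v=r['location']; p=P[min(383,max(0,int(round(v)))),min(511,max(0,int(round(u))))]
        print(t,round(r['score'],2),np.round([u,v],1),p.round(0))
E
python3 w.py w1 top high_end
```

```text
2.875 [422.4 344.4 328. ] [180.    -0.   102.54] [38. 13. 83.  0. 84. 25.] [-0.6 -0.3  0.4]
top 0.81 [228.7  90.8] [375. 429.  68.]
top 0.69 [289.1 153.8] [468. 368.  69.]
high_end 0.57 [220.4 116.9] [370. 395.  68.]
high_end 0.55 [289.4 184.6] [477. 328.  75.]
```

View pics/w1.png

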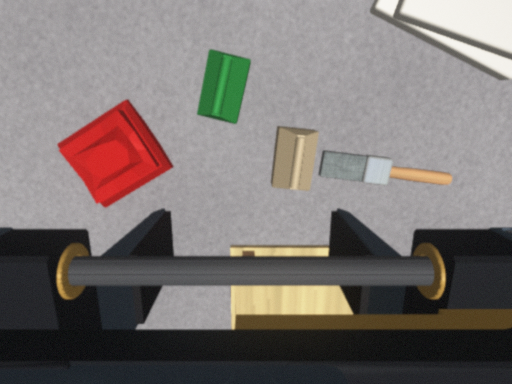

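```bash
cat > f.py <<'E'
from h import *
def load(n):
    D=np.load('pics/%s.npz'%n); st=dict(ee_pos=D['pos'],ee_rot=D['rot']); return D,cloud(cam('wrist',st),D['d'])
def rect(P,n,zl,zh,xr,yr):
    x,y,z=P[...,0],P[...,1],P[...,2]
    m=(z>zl)&(z<zh)&(x>xr[0])&(x<xr[1])&(y>yr[0])&(y<yr[1])
    q=P[m]; (cx,cy),s,a=cv2.minAreaRect(q[:,:2].astype(np.float32))
    print(n,m.sum(),np.percentile(q[:,2],[1,50,99]).round(1),np.round([cx,cy],1),np.round(s,1),round(a,2)); return q
E
python3 - <<'E'
from f import *
D,P=load('w1')
for zl,zh in((15,95),(40,95),(46,56),(70,95)): rect(P,'top',zl,zh,(420,530),(290,405))
q=P[330:,230:][:40,:60]; print(np.nanmedian(q[...,2]))
rect(P,'board',50,70,(440,660),(150,260))
E
```

```text
top 2558 [16.6 62.8 80.7] [492.2 361.8] [78.9 83.9] 6.68
top 2383 [44.1 63.9 80.7] [480.  360.3] [54.3 83.9] 6.72
top 523 [47.3 52.8 55.9] [480.  360.3] [54.3 83.8] 6.69
top 717 [70.1 77.6 81.1] [479.7 360.3] [19.2 73.6] 5.42
431.44578615594946
board 1647 [58.2 60.  61.7] [532.  170.1] [183.2  40.4] 0.05
```

Emit:
{"method": "arm_command", "body": {
  "motion": [
    {"offset": [-0.057,0.0088,0],"spin": 0},
    {"offset": [-0.057,0.0088,0],"spin": 0},
    {"offset": [-0.057,0.0088,0],"spin": 0},
    {"offset": [-0.057,0.0088,0],"spin": 0},
    {"offset": [-0.057,0.0088,0],"spin": 0}
  ]
}}

```text
time_s: 3.65
ee_pos: [527.2, 73.8, 328.1]
ee_rot: [180.0, -0.0, 102.5]
force: [0.4, 0.1, -0.3]
gripper_width: 91.0
gripper_force: 0.0
```

Emit:
{"method": "arm_command", "body": {
  "motion": [
    {"offset": [-0.057,0.0088,0],"spin": 0},
    {"offset": [-0.057,0.0088,0],"spin": 0},
    {"offset": [-0.057,0.0088,0],"spin": 0},
    {"offset": [-0.057,0.0088,0],"spin": 0},
    {"offset": [0,0,0],"spin": 0}
  ]
}}

```text
time_s: 4.28
ee_pos: [610.9, -143.2, 326.6]
ee_rot: [-179.9, 0.0, 102.2]
force: [0.0, 0.1, -0.9]
gripper_width: 91.3
gripper_force: 0.0
```

```bash
python3 w.py w2 jig home middle seat push_face board; python3 - <<'E'
from f import *
D,P=load('w2')
rect(P,'mid',88,145,(440,660),(-20,150)); rect(P,'mid',96,106,(440,660),(-20,150)); 
rect(P,'midfloor',110,117,(500,600),(20,110))
rect(P,'board',55,65,(400,750),(-20,260))
rect(P,'lower',40,90,(480,720),(-190,-15))
rect(P,'lower hi',62,90,(480,720),(-190,-15))
rect(P,'floor',42,47.5,(560,640),(-120,-35))
rect(P,'chocks',20,36,(480,720),(-190,10))
E
```

```text
4.275 [ 610.9 -143.2  326.6] [-1.7993e+02  1.0000e-02  1.0223e+02] [-14.  21.  72.  -0.  87. -26.] [ 0.   0.1 -0.9]
jig 0.72 [250.1 112.7] [595. -80.  44.]
home 0.72 [244.5 114.9] [588. -84.  46.]
mid 3253 [ 89.9 113.2 132.3] [556.6  18.7] [109.9  30.6] 12.27
mid 703 [ 96.6 102.5 105.8] [556.6  18.7] [109.9  30.6] 12.27
midfloor 49 [110.2 112.1 116.3] [555.7  20.9] [93.7 19.6] 11.98
board 5614 [56.2 59.9 61.9] [573.    8.9] [200.4  81.2] 12.22
lower 9404 [43.4 50.2 71.8] [569.8 -73.7] [158.6 149.4] 11.82
lower hi 1070 [62.1 66.1 75.9] [577.7 -70.5] [121.2 179. ] 25.36
floor 3224 [43.1 45.  47.3] [598.1 -77.3] [84.4 76.2] 89.94
chocks 4594 [29.3 31.9 34.2] [ 598.4 -107.5] [195.9 142.6] 12.37
```

View pics/w2.png

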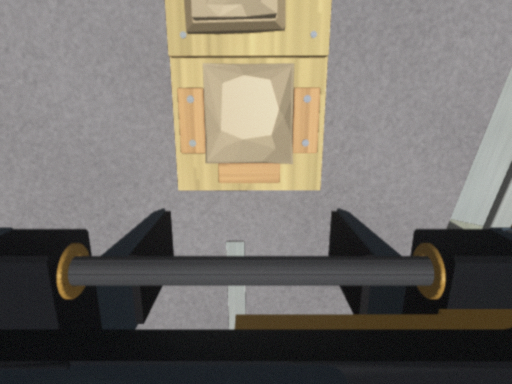

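```bash
python3 - <<'E'
from f import *
D,P=load('w2'); a=np.radians(12.3); o=np.array([595,-79.])
ux=np.array([np.cos(a),np.sin(a)]);uy=np.array([-np.sin(a),np.cos(a)])
Q=P.copy(); d=P[...,:2]-o; Q[...,0]=d@ux; Q[...,1]=d@uy
def ext(n,m): q=Q[m]; print(n,m.sum(),np.percentile(q[:,:2],[0.5,2,98,99.5],axis=0).round(1).tolist())
x,y,z=Q[...,0],Q[...,1],Q[...,2]
ext('board',(abs(z-60)<2)&(y>40)&(abs(x)<110)&(y<100))
ext('floor',(abs(z-45)<1)&(abs(x)<50)&(abs(y)<50))
ext('lower',(z>42)&(abs(x)<75)&(y>-80)&(y<60))
ext('mid',(z>85)&(y>60)&(y<150))
for X in(-30,0,30):
    print(X,[(k,np.nanmedian(z[(abs(x-X)<6)&(abs(y-k)<2)]).round(1)) for k in range(-70,90,6)])
print([(k,np.nanmedian(z[(abs(y)<6)&(abs(x-k)<2)]).round(1)) for k in range(-70,75,6)])
P=cloud(cam('top'),np.load('pics/top.npz')['d']); d=P[...,:2]-o
x,y,z=d@ux,d@uy,P[...,2]; Q=np.dstack([x,y,z])
ext('mid top',(z>88)&(abs(x)<110)&(y>60)&(y<260)); ext('board top',(abs(z-60)<5)&(abs(x)<110)&(y>75)&(y<330))
E
```

```text
board 3909 [[-101.6, 48.3], [-98.7, 69.6], [93.4, 98.5], [96.2, 99.5]]
floor 2651 [[-41.3, -35.0], [-39.5, -31.4], [34.9, 45.1], [38.0, 47.6]]
lower 76135 [[-62.9, -76.4], [-58.7, -68.9], [61.9, 40.2], [66.3, 55.3]]
mid 3287 [[-70.9, 88.6], [-68.8, 89.0], [35.5, 113.9], [37.3, 117.0]]
-30 [(-70, np.float64(32.4)), (-64, np.float64(65.9)), (-58, np.float64(65.5)), (-52, np.float64(60.5)), (-46, np.float64(56.2)), (-40, np.float64(431.6)), (-34, np.float64(407.6)), (-28, np.float64(45.8)), (-22, np.float64(45.0)), (-16, np.float64(44.9)), (-10, np.float64(45.1)), (-4, np.float64(44.7)), (2, np.float64(45.2)), (8, np.float64(44.9)), (14, np.float64(45.0)), (20, np.float64(44.7)), (26, np.float64(45.2)), (32, np.float64(45.1)), (38, np.float64(45.2)), (44, np.float64(46.3)), (50, np.float64(49.8)), (56, np.float64(53.1)), (62, np.float64(52.1)), (68, np.float64(44.7)), (74, np.float64(59.9)), (80, np.float64(60.3)), (86, np.float64(60.0))]
0 [(-70, np.float64(31.1)), (-64, np.float64(66.2)), (-58, np.float64(64.9)), (-52, np.float64(59.7)), (-46, np.float64(54.2)), (-40, np.float64(430.8
[... 1235 characters left out ...]
.float64(59.5)), (-52, np.float64(54.1)), (-46, np.float64(49.3)), (-40, np.float64(45.3)), (-34, np.float64(45.2)), (-28, np.float64(44.9)), (-22, np.float64(44.9)), (-16, np.float64(44.6)), (-10, np.float64(44.9)), (-4, np.float64(44.9)), (2, np.float64(45.1)), (8, np.float64(44.9)), (14, np.float64(45.0)), (20, np.float64(45.0)), (26, np.float64(45.3)), (32, np.float64(44.9)), (38, np.float64(46.0)), (44, np.float64(50.8)), (50, np.float64(57.6)), (56, np.float64(57.5)), (62, np.float64(31.6)), (68, np.float64(32.1)), (74, np.float64(32.0))]
mid top 1195 [[-70.4, 90.7], [-68.8, 92.5], [36.9, 206.9], [38.7, 209.0]]
board top 2439 [[-99.9, 75.9], [-97.8, 78.2], [96.5, 296.2], [98.8, 298.6]]
```

Emit:
{"method": "arm_command", "body": {
  "motion": [
    {"offset": [0,0,0],"spin": 0.174},
    {"offset": [0,0,0],"spin": 0.174},
    {"offset": [0,0,0],"spin": 0.174},
    {"offset": [0,0,0],"spin": 0.174},
    {"offset": [0,0,0],"spin": 0.174}
  ],
  "jaw": 0.06
}}

```text
time_s: 5.25
ee_pos: [610.0, -138.5, 328.3]
ee_rot: [180.0, -0.0, 52.3]
force: [-0.8, -0.1, -0.2]
gripper_width: 60.2
gripper_force: 0.0
```

Emit:
{"method": "arm_command", "body": {
  "motion": [
    {"offset": [0,0,0],"spin": 0.174},
    {"offset": [0,0,0],"spin": 0.174},
    {"offset": [0,0,0],"spin": 0.174},
    {"offset": [0,0,0],"spin": 0.174},
    {"offset": [0,0,0],"spin": 0}
  ]
}}

```text
time_s: 5.88
ee_pos: [610.0, -138.6, 328.3]
ee_rot: [180.0, -0.0, 12.9]
force: [-0.1, -0.3, -0.7]
gripper_width: 59.9
gripper_force: 0.0
```

```bash
python3 - <<'E'
from h import *
print(env.state()['ee_pos'],env.state()['ee_rot'])
plan(455.8,43.2,82,12.5)
E
```

```text
[ 610.03437167 -138.60350845  328.29126416] [ 1.79996589e+02 -2.39253489e-02  1.29048059e+01]
spin 0.0071 then tool [-0.1112 -0.2109  0.2463] rows>= 6.0 1.0
```

Emit:
{"method": "arm_command", "body": {
  "motion": [
    {"offset": [-0.0278,-0.0527,0],"spin": 0.007},
    {"offset": [-0.0278,-0.0527,0],"spin": 0},
    {"offset": [-0.0278,-0.0527,0],"spin": 0},
    {"offset": [-0.0278,-0.0528,0],"spin": 0},
    {"offset": [0,0,0],"spin": 0}
  ]
}}

```text
time_s: 6.5
ee_pos: [453.7, 45.0, 328.9]
ee_rot: [-180.0, -0.1, 12.8]
force: [1.0, -0.2, -0.1]
gripper_width: 59.7
gripper_force: 0.0
```

```bash
cat > m.py <<'E'
from f import *
import sys
D,P=load(sys.argv[1]); b=float(sys.argv[2]) if len(sys.argv)>2 else 60.
a=np.radians(12.3); o=np.array([594,-76.5])
ux=np.array([np.cos(a),np.sin(a)]);uy=np.array([-np.sin(a),np.cos(a)])
d=P[...,:2]-o; Q=np.dstack([d@ux,d@uy,P[...,2]])
x,y,z=d@ux,d@uy,P[...,2]
ok=(abs(x)<90)&(y>-80)&(y<250)
for zl,zh in((b+30,b+80),(b+36,b+46)):
    m=ok&(z>zl)&(z<zh)
    r=cv2.minAreaRect(Q[m][:,:2].astype(np.float32)); print('mid jig frame',np.round(r[0],1),np.round(r[1],1),round(r[2],2),m.sum())
m=ok&(z>b+45)&(z<b+85); lab=m.astype(np.uint8)
m2=ok&(abs(z-(b+54))<1.5); r=cv2.minAreaRect(Q[m2][:,:2].astype(np.float32)); print('seat floor',m2.sum(),np.round(np.median(Q[m2],0),1),np.round(r[0],1),np.round(r[1],1),round(r[2],1))
q=Q[m2]
if len(q)>50:
    A=np.c_[q[:,:2]-q[:,:2].mean(0),np.ones(len(q))]; s=np.linalg.lstsq(A,q[:,2],rcond=None)[0]; print('tilt deg x,y',np.degrees(s[:2]).round(2),'z',s[2].round(1))
E
python3 w.py w3 middle push_face seat; python3 m.py w3
```

```text
6.5 [453.7  45.  328.9] [-1.7997e+02 -7.0000e-02  1.2770e+01] [ 4.  4. 93.  0. 82. 81.] [ 1.  -0.2 -0.1]
middle 0.8 [251.1  90.1] [542.  65. 112.]
push_face 0.61 [206.9  92.6] [528. 112. 116.]
seat 0.68 [252.3  86.3] [547.  65. 114.]
mid jig frame [-16.8 146.8] [110.3 120.3] 1.26 10219
mid jig frame [-16.8 146.8] [110.3 120.3] 1.26 1103
seat floor 2013 [-17.  152.6 114. ] [-16.9 146.7] [ 90.8 108.3] 1.0
tilt deg x,y [ 0.16 -0.1 ] z 114.0
```

Emit:
{"method": "arm_command", "body": {
  "motion": [
    {"offset": [0,0,0.06],"spin": 0},
    {"offset": [0,0,0.06],"spin": 0},
    {"offset": [0,0,0.06],"spin": 0},
    {"offset": [0,0,0.05],"spin": 0.007},
    {"offset": [0,0,0.016],"spin": 0}
  ]
}}

```text
time_s: 7.32
ee_pos: [454.8, 41.4, 78.5]
ee_rot: [-180.0, 0.4, 11.8]
force: [1.1, 0.0, 0.6]
gripper_width: 60.1
gripper_force: 0.0
```

Emit:
{"method": "arm_command", "body": {
  "motion": [
    {"offset": [0.008,0,0],"spin": 0},
    {"offset": [0.006,0,0],"spin": 0},
    {"offset": [0.004,0,0],"spin": 0},
    {"offset": [0.004,0,0],"spin": 0},
    {"offset": [0.004,0,0],"spin": 0}
  ]
}}

```text
time_s: 7.95
ee_pos: [476.1, 47.4, 82.1]
ee_rot: [-179.9, 0.7, 12.0]
force: [-16.6, -1.1, 12.3]
gripper_width: 60.2
gripper_force: 8.1
```

Emit:
{"method": "arm_command", "body": {
  "motion": [
    {"offset": [0.003,0,0],"spin": 0},
    {"offset": [0.003,0,0],"spin": 0},
    {"offset": [0.002,0,0],"spin": 0}
  ]
}}

```text
time_s: 8.32
ee_pos: [476.7, 48.0, 82.1]
ee_rot: [-179.9, 1.6, 12.1]
force: [-32.7, -6.1, 29.7]
gripper_width: 59.6
gripper_force: 16.7
```

```bash
python3 - <<'E'
from h import *
st=env.state(); print({k:np.round(v,1).tolist() for k,v in st.items()})
im,d=env.grab_frame('scene'); w,_=env.grab_frame('wrist')
s=cv2.resize(im[170:270,190:320],None,fx=3.0,fy=3.0,interpolation=cv2.INTER_CUBIC)
cv2.imwrite('pics/c1.png',np.hstack([s,cv2.resize(w,(400,300))]))
E
```

```text
{'time_s': 8.3, 'qpos': [4.4, 19.1, 112.6, -0.1, 49.9, 82.5], 'qvel': [0.2, 0.8, -1.2, -0.4, 2.3, 0.3], 'effort': [1.3, -23.1, -28.1, 1.0, -9.7, 0.4], 'ee_pos': [476.7, 48.0, 82.1], 'ee_rot': [-179.9, 1.6, 12.1], 'force': [-32.7, -6.1, 29.7], 'torque': [-0.6, 5.0, 0.5], 'gripper_force': 16.7, 'gripper_width': 59.6}
```

View pics/c1.png

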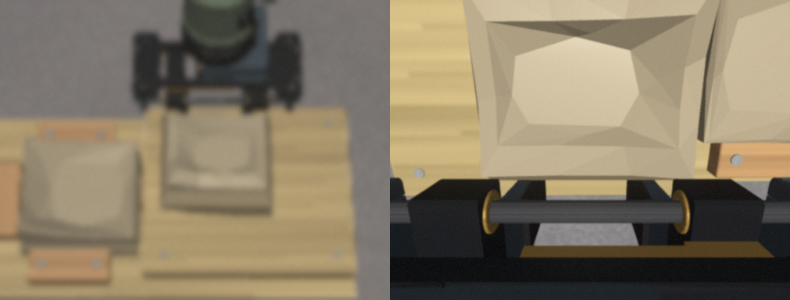

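Emit:
{"method": "arm_command", "body": {
  "motion": [
    {"offset": [0,0,-0.003],"spin": 0},
    {"offset": [0,0,-0.003],"spin": 0}
  ]
}}

```text
time_s: 8.68
ee_pos: [484.9, 49.4, 87.1]
ee_rot: [-179.9, 0.5, 11.9]
force: [-6.2, -0.0, -4.0]
gripper_width: 59.6
gripper_force: 3.0
```

Emit:
{"method": "arm_command", "body": {
  "motion": [
    {"offset": [0.002,0,-0.0005],"spin": 0},
    {"offset": [0.002,0,-0.0005],"spin": 0}
  ]
}}

```text
time_s: 8.93
ee_pos: [488.6, 50.1, 87.7]
ee_rot: [-179.9, 0.6, 11.9]
force: [-7.5, -1.7, -4.1]
gripper_width: 59.8
gripper_force: 3.6
```

Emit:
{"method": "arm_command", "body": {
  "motion": [
    {"offset": [0.002,0,-0.0005],"spin": 0},
    {"offset": [0.002,0,-0.0003],"spin": 0},
    {"offset": [0,0,0],"spin": 0}
  ]
}}

```text
time_s: 9.3
ee_pos: [493.0, 50.9, 88.5]
ee_rot: [-179.9, 0.6, 11.9]
force: [-6.7, -0.4, -3.6]
gripper_width: 60.1
gripper_force: 3.2
```

```bash
python3 w.py w4; python3 m.py w4
```

```text
9.3 [493.   50.9  88.5] [-179.94    0.56   11.93] [  5.  19. 111.  -0.  50.  83.] [-6.7 -0.4 -3.6]
mid jig frame [-23.4 146.1] [119.6 130.2] 89.73 67685
mid jig frame [-38.2 171.8] [151.8  83.8] 50.66 589
seat floor 5178 [ 12.6 147.3 114.9] [-31.  145.9] [110.  113.4] 89.3
tilt deg x,y [0.8  0.01] z 114.7
```

Emit:
{"method": "arm_command", "body": {
  "motion": [
    {"offset": [-0.01,0,0],"spin": 0},
    {"offset": [-0.015,0,-0.04],"spin": 0},
    {"offset": [-0.01,0,-0.06],"spin": 0},
    {"offset": [0,0,-0.06],"spin": 0},
    {"offset": [0,0,-0.06],"spin": 0}
  ]
}}

```text
time_s: 9.98
ee_pos: [463.1, 44.0, 312.9]
ee_rot: [180.0, -0.2, 11.9]
force: [-0.0, 0.2, -0.6]
gripper_width: 59.8
gripper_force: 0.0
```

Emit:
{"method": "arm_command", "body": {
  "motion": [
    {"offset": [0,0,0],"spin": 0}
  ]
}}

```text
time_s: 10.1
ee_pos: [465.8, 44.3, 315.8]
ee_rot: [179.9, -0.8, 11.9]
force: [0.2, 0.0, -1.1]
gripper_width: 60.2
gripper_force: 0.0
```

```bash
python3 w.py w5; python3 m.py w5
```

```text
10.1 [465.8  44.3 315.8] [179.9   -0.84  11.91] [ 4.  5. 94.  0. 80. 82.] [ 0.2  0.  -1.1]
mid jig frame [ -1.1 145.7] [120.2 109.6] 89.58 10943
mid jig frame [ -1.1 145.7] [120.2 109.6] 89.58 1214
seat floor 2185 [ -1.2 151.6 114.1] [ -1.8 145.8] [108.1  91. ] 89.7
tilt deg x,y [ 0.24 -0.1 ] z 114.0
```

Emit:
{"method": "arm_command", "body": {
  "motion": [
    {"offset": [0,0,0],"spin": -0.1753},
    {"offset": [0,0,0],"spin": -0.1753},
    {"offset": [0,0,0],"spin": -0.1753},
    {"offset": [0,0,0],"spin": -0.1753},
    {"offset": [0,0,0],"spin": -0.1753}
  ]
}}

```text
time_s: 10.78
ee_pos: [462.4, 44.0, 308.1]
ee_rot: [-179.9, 0.1, 62.5]
force: [0.1, -0.2, 0.5]
gripper_width: 60.4
gripper_force: 0.0
```

Emit:
{"method": "arm_command", "body": {
  "motion": [
    {"offset": [0,0,0],"spin": -0.1753},
    {"offset": [0,0,0],"spin": -0.1753},
    {"offset": [0,0,0],"spin": -0.1753},
    {"offset": [0,0,0],"spin": -0.1753},
    {"offset": [0,0,0],"spin": 0}
  ]
}}

```text
time_s: 11.4
ee_pos: [462.5, 44.0, 308.4]
ee_rot: [-179.9, -0.0, 102.2]
force: [-0.6, 1.0, -0.6]
gripper_width: 59.8
gripper_force: 0.0
```

```bash
python3 - <<'E'
from h import *
a=np.radians(12.3); o=np.array([594,-76.5])
p=o+np.array([np.cos(a),np.sin(a)])*-.5+np.array([-np.sin(a),np.cos(a)])*240; print(p,env.state()['ee_pos'],env.state()['ee_rot'])
plan(*p,84,102.3)
E
```

```text
[542.38418451 157.88442267] [462.52653154  44.01990945 308.44562489] [-1.79889493e+02 -2.36840341e-02  1.02185950e+02]
spin -0.002 then tool [0.0942 0.1023 0.2244] rows>= 5.0 1.0
```

Emit:
{"method": "arm_command", "body": {
  "motion": [
    {"offset": [0.0314,0.0341,0],"spin": 0},
    {"offset": [0.0314,0.0341,0],"spin": 0},
    {"offset": [0.0314,0.0341,0],"spin": 0},
    {"offset": [0,0,0.055],"spin": 0},
    {"offset": [0,0,0.06],"spin": 0}
  ]
}}

```text
time_s: 12.02
ee_pos: [543.4, 158.6, 193.1]
ee_rot: [179.9, -0.0, 102.2]
force: [0.5, 0.7, -0.0]
gripper_width: 60.0
gripper_force: 0.0
```

Emit:
{"method": "arm_command", "body": {
  "motion": [
    {"offset": [0,0,0.05],"spin": 0},
    {"offset": [0,0,0.04],"spin": 0},
    {"offset": [0,0,0.017],"spin": 0},
    {"offset": [0,0,0],"spin": 0}
  ]
}}

```text
time_s: 12.52
ee_pos: [541.5, 157.5, 85.7]
ee_rot: [-179.7, 0.0, 102.2]
force: [-0.3, 0.3, -0.1]
gripper_width: 59.8
gripper_force: 0.0
```

Emit:
{"method": "arm_command", "body": {
  "motion": [
    {"offset": [-0.008,0,0],"spin": 0},
    {"offset": [-0.005,0,0],"spin": 0},
    {"offset": [-0.003,0,0],"spin": 0},
    {"offset": [-0.003,0,0],"spin": 0},
    {"offset": [-0.003,0,0],"spin": 0}
  ]
}}

```text
time_s: 13.15
ee_pos: [547.4, 139.5, 88.7]
ee_rot: [179.9, -0.4, 102.1]
force: [-2.6, 11.8, 2.9]
gripper_width: 60.2
gripper_force: 6.1
```

Emit:
{"method": "arm_command", "body": {
  "motion": [
    {"offset": [-0.004,0,0],"spin": 0},
    {"offset": [-0.004,0,0],"spin": 0},
    {"offset": [-0.004,0,0],"spin": 0},
    {"offset": [-0.004,0,0],"spin": 0},
    {"offset": [-0.004,0,0],"spin": 0}
  ]
}}

```text
time_s: 13.78
ee_pos: [551.7, 120.2, 88.7]
ee_rot: [179.9, -0.4, 102.2]
force: [-2.1, 11.5, 3.3]
gripper_width: 59.9
gripper_force: 6.0
```

Emit:
{"method": "arm_command", "body": {
  "motion": [
    {"offset": [-0.004,0,0],"spin": 0},
    {"offset": [-0.004,0,0],"spin": 0},
    {"offset": [-0.004,0,0],"spin": 0},
    {"offset": [-0.004,0,0],"spin": 0},
    {"offset": [-0.004,0,0],"spin": 0}
  ]
}}

```text
time_s: 14.4
ee_pos: [555.9, 100.6, 88.7]
ee_rot: [179.9, -0.4, 102.2]
force: [-2.1, 11.9, 3.1]
gripper_width: 60.1
gripper_force: 6.2
```

Emit:
{"method": "arm_command", "body": {
  "motion": [
    {"offset": [-0.004,0,0],"spin": 0},
    {"offset": [-0.004,0,0],"spin": 0},
    {"offset": [-0.004,0,0],"spin": 0},
    {"offset": [-0.004,0,0],"spin": 0},
    {"offset": [-0.004,0,0],"spin": 0}
  ]
}}

```text
time_s: 15.02
ee_pos: [560.1, 81.2, 88.7]
ee_rot: [179.9, -0.4, 102.2]
force: [-2.3, 13.0, 3.9]
gripper_width: 60.0
gripper_force: 6.4
```

Emit:
{"method": "arm_command", "body": {
  "motion": [
    {"offset": [-0.003,0,0.001],"spin": 0},
    {"offset": [-0.003,0,0.001],"spin": 0},
    {"offset": [-0.003,0,0.001],"spin": 0},
    {"offset": [-0.003,0,0],"spin": 0},
    {"offset": [-0.003,0,0],"spin": 0}
  ]
}}

```text
time_s: 15.65
ee_pos: [564.1, 69.3, 88.3]
ee_rot: [179.7, -0.6, 102.1]
force: [-5.8, 20.3, 16.4]
gripper_width: 60.1
gripper_force: 10.9
```

Emit:
{"method": "arm_command", "body": {
  "motion": [
    {"offset": [-0.002,0,-0.001],"spin": 0},
    {"offset": [-0.002,0,-0.001],"spin": 0},
    {"offset": [-0.002,0,0],"spin": 0}
  ]
}}

```text
time_s: 16.02
ee_pos: [565.5, 61.7, 88.8]
ee_rot: [179.8, -0.4, 102.2]
force: [-2.1, 15.1, 9.3]
gripper_width: 60.3
gripper_force: 7.9
```

```bash
cat > tp.py <<'E'
from h import *
im,dd=env.grab_frame('top'); cv2.imwrite('pics/tp.png',im)
P=cloud(cam('top'),dd); a=np.radians(12.3); o=np.array([594,-76.5])
d=P[...,:2]-o; x,y,z=d@[np.cos(a),np.sin(a)],d@[-np.sin(a),np.cos(a)],P[...,2]
for k in range(-70,150,8):
    m=(abs(y-k)<4)&(z>78)&(z<142)&(abs(x)<90)
    if m.sum()>5: print(k,m.sum(),x[m].min().round(1),x[m].max().round(1),'z',np.percentile(z[m],[5,50,95]).round(0),'c',np.nanmedian(z[(abs(y-k)<4)&(abs(x)<15)]).round(1))
E
python3 tp.py
```

```text
2 15 -46.2 45.9 z [ 97. 101. 105.] c 96.2
10 65 -53.3 54.2 z [ 99. 109. 127.] c 111.2
18 78 -53.4 55.7 z [103. 127. 132.] c 126.7
26 84 -52.9 54.8 z [102. 125. 131.] c 123.5
34 86 -52.6 57.1 z [102. 119. 129.] c 116.4
42 82 -53.0 54.4 z [103. 117. 126.] c 114.0
50 81 -53.0 56.8 z [103. 116. 125.] c 113.3
58 83 -53.2 56.0 z [102. 116. 124.] c 113.8
66 78 -53.3 55.9 z [102. 116. 125.] c 113.4
74 54 -53.2 26.5 z [ 97. 115. 124.] c 113.6
82 9 -53.2 -25.2 z [100. 111. 124.] c 450.0
98 9 1.1 35.9 z [111. 118. 124.] c 450.9
```

Emit:
{"method": "arm_command", "body": {
  "motion": [
    {"offset": [-0.002,0,0],"spin": 0},
    {"offset": [-0.002,0,0],"spin": 0},
    {"offset": [-0.002,0,0],"spin": 0},
    {"offset": [-0.002,0,0],"spin": 0},
    {"offset": [-0.002,0,0],"spin": 0}
  ]
}}

```text
time_s: 16.7
ee_pos: [567.5, 52.5, 89.2]
ee_rot: [179.8, -0.5, 102.1]
force: [-4.8, 17.5, 11.6]
gripper_width: 60.1
gripper_force: 8.8
```

Emit:
{"method": "arm_command", "body": {
  "motion": [
    {"offset": [-0.002,0,0],"spin": 0},
    {"offset": [-0.002,0,0],"spin": 0},
    {"offset": [-0.002,0,0],"spin": 0},
    {"offset": [-0.002,0,0],"spin": 0},
    {"offset": [-0.002,0,0],"spin": 0}
  ]
}}

```text
time_s: 17.32
ee_pos: [569.8, 43.5, 90.3]
ee_rot: [179.7, -0.6, 102.1]
force: [-4.3, 19.6, 19.3]
gripper_width: 59.8
gripper_force: 10.6
```

Emit:
{"method": "arm_command", "body": {
  "motion": [
    {"offset": [-0.002,0,-0.001],"spin": 0},
    {"offset": [-0.002,0,-0.001],"spin": 0},
    {"offset": [-0.002,0,-0.0005],"spin": 0},
    {"offset": [-0.002,0,0],"spin": 0},
    {"offset": [-0.002,0,0],"spin": 0}
  ]
}}

```text
time_s: 17.95
ee_pos: [571.7, 30.7, 90.0]
ee_rot: [179.8, -0.3, 102.2]
force: [-0.4, 9.9, 0.5]
gripper_width: 60.0
gripper_force: 4.9
```

```bash
python3 tp.py
```

```text
-30 30 -50.5 44.1 z [ 81. 101. 107.] c 99.0
-22 72 -53.3 55.4 z [ 82. 104. 109.] c 102.8
-14 79 -51.8 55.8 z [ 83. 104. 110.] c 101.8
-6 78 -53.2 55.3 z [ 85. 101. 111.] c 100.5
2 80 -52.3 56.0 z [ 86. 101. 112.] c 97.7
10 77 -52.4 57.1 z [ 89. 104. 113.] c 100.5
18 75 -52.3 55.3 z [ 95. 105. 114.] c 102.3
26 75 -53.0 55.5 z [ 95. 108. 118.] c 106.8
34 48 -52.7 23.1 z [ 98. 108. 120.] c 107.5
42 16 -52.8 -25.5 z [ 93. 113. 123.] c nan
66 6 -12.2 -0.9 z [122. 124. 127.] c 455.8
  return np.nanmean(a, axis, out=out, keepdims=keepdims)
```

Emit:
{"method": "arm_command", "body": {
  "motion": [
    {"offset": [-0.002,0,0],"spin": 0},
    {"offset": [-0.002,0,0],"spin": 0},
    {"offset": [-0.002,0,0],"spin": 0},
    {"offset": [-0.002,0,0],"spin": 0},
    {"offset": [-0.002,0,0],"spin": 0}
  ]
}}

```text
time_s: 18.62
ee_pos: [572.5, 21.1, 89.2]
ee_rot: [-180.0, -0.3, 102.2]
force: [-2.4, 10.7, -0.9]
gripper_width: 59.6
gripper_force: 5.1
```

```bash
python3 tp.py 2>/dev/null
```

```text
-38 41 -52.7 50.6 z [ 83. 103. 107.] c 101.1
-30 79 -54.7 52.8 z [ 84. 104. 110.] c 103.2
-22 79 -53.9 55.3 z [ 82. 104. 112.] c 102.2
-14 78 -54.7 52.6 z [ 90. 102. 110.] c 99.8
-6 73 -53.9 53.3 z [ 90. 102. 112.] c 98.7
2 81 -54.8 55.1 z [ 90. 104. 114.] c 101.1
10 77 -54.2 51.8 z [ 93. 105. 115.] c 103.0
18 56 -52.9 35.2 z [ 97. 107. 119.] c 105.8
26 32 -54.4 0.7 z [ 97. 111. 120.] c 108.6
58 8 -48.8 -2.7 z [116. 127. 134.] c 450.1
```

Emit:
{"method": "arm_command", "body": {
  "motion": [
    {"offset": [-0.002,0,0.0005],"spin": 0},
    {"offset": [-0.002,0,0.0005],"spin": 0},
    {"offset": [-0.002,0,0.0005],"spin": 0},
    {"offset": [-0.002,0,0.0005],"spin": 0},
    {"offset": [-0.002,0,0.0005],"spin": 0}
  ]
}}

```text
time_s: 19.3
ee_pos: [572.9, 11.8, 85.5]
ee_rot: [-179.7, -0.4, 102.2]
force: [-3.2, 12.2, -4.5]
gripper_width: 59.8
gripper_force: 6.0
```

```bash
python3 tp.py 2>/dev/null
```

```text
-46 46 -55.2 49.9 z [ 81. 103. 110.] c 102.7
-38 77 -56.3 51.2 z [ 86. 107. 112.] c 106.9
-30 75 -55.7 48.4 z [ 85. 106. 112.] c 104.6
-22 83 -56.4 53.1 z [ 88. 103. 111.] c 101.2
-14 79 -55.9 50.9 z [ 90. 101. 113.] c 99.3
-6 78 -56.4 53.8 z [ 92. 106. 114.] c 101.5
2 70 -55.8 42.7 z [ 94. 106. 117.] c 104.3
10 43 -56.1 8.2 z [ 91. 106. 119.] c 105.3
18 10 -55.4 -25.5 z [ 92. 110. 120.] c nan
42 8 -20.1 -2.6 z [114. 117. 122.] c 449.0
50 6 -50.6 -1.0 z [112. 121. 128.] c 445.0
```

Emit:
{"method": "arm_command", "body": {
  "motion": [
    {"offset": [-0.002,0.0005,0.0005],"spin": 0},
    {"offset": [-0.002,0.0005,0.0005],"spin": 0},
    {"offset": [-0.002,0.0005,0.0005],"spin": 0},
    {"offset": [-0.002,0.0005,0],"spin": 0}
  ]
}}

```text
time_s: 19.85
ee_pos: [574.2, 4.8, 82.9]
ee_rot: [-179.4, -0.6, 102.1]
force: [-7.0, 12.3, -5.4]
gripper_width: 59.8
gripper_force: 6.7
```

```bash
python3 tp.py 2>/dev/null
```

```text
-54 25 -57.5 50.7 z [ 85. 105. 110.] c 104.1
-46 81 -56.0 51.9 z [ 85. 108. 113.] c 108.0
-38 79 -57.0 49.8 z [ 87. 108. 114.] c 106.0
-30 81 -56.1 52.1 z [ 88. 106. 113.] c 102.2
-22 80 -57.9 53.1 z [ 87. 103. 113.] c 99.4
-14 77 -56.4 50.4 z [ 92. 104. 114.] c 102.7
-6 60 -56.6 36.9 z [ 94. 105. 115.] c 103.0
2 39 -56.4 -0.8 z [ 95. 108. 116.] c 105.8
10 7 -55.7 -31.2 z [ 97. 112. 117.] c nan
34 6 -14.9 -0.8 z [112. 114. 119.] c 448.9
```

Emit:
{"method": "arm_command", "body": {
  "motion": [
    {"offset": [-0.002,0.0005,0.0005],"spin": 0},
    {"offset": [-0.002,0.0005,0.0005],"spin": 0},
    {"offset": [-0.002,0.0005,0],"spin": 0}
  ]
}}

```text
time_s: 20.27
ee_pos: [575.3, -0.6, 81.3]
ee_rot: [-179.2, -0.6, 102.1]
force: [-9.2, 13.6, -5.6]
gripper_width: 60.0
gripper_force: 7.5
```

```bash
python3 tp.py 2>/dev/null
```

```text
-62 6 -55.5 49.4 z [79. 83. 88.] c 68.6
-54 69 -57.3 50.5 z [ 86. 109. 115.] c 107.5
-46 79 -56.9 52.2 z [ 86. 111. 115.] c 109.2
-38 84 -57.7 49.7 z [ 89. 108. 115.] c 106.5
-30 79 -57.1 51.3 z [ 90. 104. 116.] c 102.0
-22 78 -57.0 52.5 z [ 91. 104. 114.] c 101.6
-14 69 -56.9 38.6 z [ 93. 105. 116.] c 104.1
-6 40 -56.9 4.5 z [ 91. 105. 117.] c 103.1
2 10 -56.0 -30.2 z [ 90. 111. 121.] c nan
26 7 -15.7 1.5 z [108. 111. 115.] c 446.4
```

Emit:
{"method": "arm_command", "body": {
  "motion": [
    {"offset": [-0.002,0.001,0],"spin": 0},
    {"offset": [-0.002,0.001,0],"spin": 0}
  ]
}}

```text
time_s: 20.58
ee_pos: [575.2, -1.9, 80.4]
ee_rot: [-178.9, -1.0, 102.0]
force: [-14.8, 21.6, -6.0]
gripper_width: 60.1
gripper_force: 11.8
```

```bash
python3 tp.py 2>/dev/null
```

```text
-62 10 -53.0 51.9 z [ 79.  83. 109.] c 70.2
-54 69 -57.2 50.0 z [ 86. 109. 115.] c 108.7
-46 81 -56.4 52.7 z [ 86. 110. 115.] c 110.2
-38 85 -57.7 50.5 z [ 86. 108. 117.] c 105.9
-30 82 -57.3 51.5 z [ 89. 104. 113.] c 102.0
-22 74 -57.5 52.2 z [ 92. 104. 114.] c 102.2
-14 59 -56.8 27.5 z [ 94. 104. 114.] c 103.4
-6 27 -57.1 -12.9 z [ 90. 107. 118.] c 106.7
26 12 -19.6 1.5 z [107. 110. 116.] c 444.8
34 7 -44.5 -1.4 z [111. 122. 125.] c 439.5
```

Emit:
{"method": "arm_command", "body": {
  "motion": [
    {"offset": [0.006,0,0],"spin": 0},
    {"offset": [0.01,0,0],"spin": 0},
    {"offset": [0.04,0,-0.02],"spin": 0},
    {"offset": [0.05,0,-0.03],"spin": 0},
    {"offset": [0.05,0,-0.02],"spin": 0}
  ]
}}

```text
time_s: 21.25
ee_pos: [552.4, 145.7, 156.4]
ee_rot: [179.8, 0.0, 102.3]
force: [0.9, 0.9, 0.9]
gripper_width: 59.9
gripper_force: 0.0
```

```bash
cat > tq.py <<'E'
from h import *
im,dd=env.grab_frame('top'); dd2=[dd]+[env.grab_frame('top')[1] for _ in range(2)]
dd=np.median(dd2,0)
P=cloud(cam('top'),dd); a=np.radians(12.3); o=np.array([594,-76.5])
d=P[...,:2]-o; x,y,z=d@[np.cos(a),np.sin(a)],d@[-np.sin(a),np.cos(a)],P[...,2]
m=(z>78)&(z<142)&(abs(x)<75)&(abs(y)<85)
r=cv2.minAreaRect(np.c_[x[m],y[m]].astype(np.float32)); print(np.round(r[0],1),np.round(r[1],1),round(r[2],2),m.sum())
cx,cy=r[0]
m=(abs(x-cx)<16)&(abs(y-cy)<24)
A=np.c_[x[m]-cx,y[m]-cy,np.ones(m.sum())]; s=np.linalg.lstsq(A,z[m],rcond=None)[0]; print('tilt',np.degrees(s[:2]).round(2),'z',s[2].round(1))
print('inside','; '.join('%d:%.1f'%(k,np.nanmedian(z[(abs(y-k)<3)&(abs(x-cx)<15)])) for k in range(-60,64,6)))
print(env.state()['time_s'],env.state()['force'].round(1))
E
python3 tq.py
```

```text
[-2.8  1.1] [120.7 110.5] 89.94 1182
tilt [-1.2  1.8] z 100.5
inside -60:84.0; -54:95.7; -48:108.9; -42:110.3; -36:106.6; -30:103.3; -24:101.7; -18:99.4; -12:100.7; -6:99.4; 0:101.0; 6:100.4; 12:101.1; 18:101.7; 24:101.9; 30:101.7; 36:102.9; 42:107.8; 48:106.8; 54:98.5; 60:78.5
21.4 [ 0.3 -1.   0.3]
```

Emit:
{"method": "arm_command", "body": {
  "motion": [
    {"offset": [0,0,-0.03],"spin": 0.175},
    {"offset": [0,0,-0.03],"spin": 0.175},
    {"offset": [0,0,-0.02],"spin": 0.175},
    {"offset": [0,0,0],"spin": 0.175},
    {"offset": [0,0,0],"spin": 0.175}
  ]
}}

```text
time_s: 22.02
ee_pos: [552.0, 142.8, 234.1]
ee_rot: [180.0, 0.0, 51.7]
force: [0.5, -0.4, -0.6]
gripper_width: 60.3
gripper_force: 0.0
```

Emit:
{"method": "arm_command", "body": {
  "motion": [
    {"offset": [0,0,0],"spin": 0.175},
    {"offset": [0,0,0],"spin": 0.175},
    {"offset": [0,0,0],"spin": 0.175},
    {"offset": [0,0,0],"spin": 0.171},
    {"offset": [0,0,0],"spin": 0}
  ]
}}

```text
time_s: 22.65
ee_pos: [551.8, 143.0, 233.8]
ee_rot: [180.0, 0.0, 12.3]
force: [-0.1, -0.4, 0.1]
gripper_width: 60.0
gripper_force: 0.0
```

```bash
python3 - <<'E'
from h import *
plan(505,-96,84,12.3)
E
```

```text
spin 0.0004 then tool [-0.0966  0.2236  0.1498] rows>= 5.0 1.0
```

Emit:
{"method": "arm_command", "body": {
  "motion": [
    {"offset": [-0.0242,0.0559,0],"spin": 0},
    {"offset": [-0.0242,0.0559,0],"spin": 0},
    {"offset": [-0.0242,0.0559,0],"spin": 0},
    {"offset": [-0.024,0.0559,0],"spin": 0},
    {"offset": [0,0,0.04],"spin": 0}
  ]
}}

```text
time_s: 23.28
ee_pos: [506.0, -99.7, 196.4]
ee_rot: [179.7, -0.4, 12.1]
force: [0.5, 0.5, -0.4]
gripper_width: 60.1
gripper_force: 0.0
```

Emit:
{"method": "arm_command", "body": {
  "motion": [
    {"offset": [0,0,0.04],"spin": 0},
    {"offset": [0,0,0.04],"spin": 0},
    {"offset": [0,0,0.025],"spin": 0},
    {"offset": [0,0,0],"spin": 0},
    {"offset": [0,0,0],"spin": 0}
  ]
}}

```text
time_s: 23.9
ee_pos: [505.6, -95.2, 90.2]
ee_rot: [180.0, -0.1, 12.3]
force: [0.0, -0.3, 0.4]
gripper_width: 59.9
gripper_force: 0.0
```

Emit:
{"method": "arm_command", "body": {
  "motion": [
    {"offset": [0,0,0.006],"spin": 0},
    {"offset": [0.006,0,0],"spin": 0},
    {"offset": [0.005,0,0],"spin": 0},
    {"offset": [0.003,0,0],"spin": 0},
    {"offset": [0.002,0,0],"spin": 0}
  ]
}}

```text
time_s: 24.52
ee_pos: [518.7, -91.6, 83.2]
ee_rot: [-180.0, 0.3, 12.4]
force: [-6.0, -3.4, 5.6]
gripper_width: 60.2
gripper_force: 3.8
```

Emit:
{"method": "arm_command", "body": {
  "motion": [
    {"offset": [0.0015,0,-0.0005],"spin": 0},
    {"offset": [0.0015,0,-0.0005],"spin": 0}
  ]
}}

```text
time_s: 24.78
ee_pos: [519.0, -91.4, 83.2]
ee_rot: [-179.9, 0.6, 12.4]
force: [-8.1, -6.2, 0.0]
gripper_width: 60.2
gripper_force: 5.2
```

Emit:
{"method": "arm_command", "body": {
  "motion": [
    {"offset": [0.0015,0,-0.0007],"spin": 0},
    {"offset": [0.0015,0,-0.0007],"spin": 0},
    {"offset": [0.0015,0,-0.0007],"spin": 0}
  ]
}}

```text
time_s: 25.15
ee_pos: [522.4, -90.6, 84.4]
ee_rot: [-179.9, 0.7, 12.3]
force: [-9.3, -5.7, -2.2]
gripper_width: 60.3
gripper_force: 4.9
```

Emit:
{"method": "arm_command", "body": {
  "motion": [
    {"offset": [-0.012,0,0],"spin": 0},
    {"offset": [-0.02,0,-0.01],"spin": 0},
    {"offset": [-0.015,0,-0.06],"spin": 0},
    {"offset": [0,0,-0.06],"spin": 0},
    {"offset": [0,0,-0.06],"spin": 0}
  ]
}}

```text
time_s: 25.78
ee_pos: [480.7, -99.6, 279.4]
ee_rot: [180.0, -0.1, 12.3]
force: [0.1, -0.7, -0.2]
gripper_width: 60.3
gripper_force: 0.0
```

Emit:
{"method": "arm_command", "body": {
  "motion": [
    {"offset": [0,0,0],"spin": 0},
    {"offset": [0,0,0],"spin": 0}
  ]
}}

```text
time_s: 26.02
ee_pos: [480.8, -99.5, 276.5]
ee_rot: [-180.0, -0.0, 12.3]
force: [0.5, 0.7, 0.2]
gripper_width: 59.9
gripper_force: 0.0
```

```bash
python3 w.py w6; python3 m.py w6 45; python3 - <<'E'
from f import *
D,P=load('w6'); a=np.radians(12.3); o=np.array([594,-76.5]); d=P[...,:2]-o
x,y,z=d@[np.cos(a),np.sin(a)],d@[-np.sin(a),np.cos(a)],P[...,2]
m=(abs(x)<14)&(y>-20)&(y<20)
A=np.c_[x[m],y[m],np.ones(m.sum())]; s=np.linalg.lstsq(A,z[m],rcond=None)[0]; r=z[m]-A@s; print('tilt',np.degrees(s[:2]).round(2),'z',s[2].round(1),r.std().round(2))
m=(z>55)&(z<65)&(abs(x)<90)&(y>80)&(y<150); A=np.c_[x[m],y[m],np.ones(m.sum())]; s=np.linalg.lstsq(A,z[m],rcond=None)[0]; print('board tilt',np.degrees(s[:2]).round(2),(s@[0,110,1]).round(2))
E
```

```text
26.025 [480.8 -99.5 276.5] [-1.800e+02 -3.000e-02  1.228e+01] [-13.   9.  95.   0.  76.  65.] [0.5 0.7 0.2]
mid jig frame [-0.5 -3.4] [127.  112.7] 89.84 13337
mid jig frame [-1.9  0.1] [120.1 109.9] 89.84 1090
seat floor 1985 [-3.1  0.3 99.6] [-1.5  9.4] [95.5 92. ] 0.1
tilt deg x,y [ 0.21 -0.08] z 99.5
tilt [0.25 2.34] z 100.0 0.75
board tilt [-0.01 -0.03] 59.96
```

Emit:
{"method": "arm_command", "body": {
  "motion": [
    {"offset": [0,0,0],"spin": -0.175},
    {"offset": [0,0,0],"spin": -0.175},
    {"offset": [0,0,0],"spin": -0.175},
    {"offset": [0,0,0],"spin": -0.175},
    {"offset": [0,0,0],"spin": -0.175}
  ]
}}

```text
time_s: 26.7
ee_pos: [480.8, -99.4, 274.3]
ee_rot: [-179.8, 0.0, 62.8]
force: [0.1, 0.4, 0.1]
gripper_width: 59.9
gripper_force: 0.0
```

Emit:
{"method": "arm_command", "body": {
  "motion": [
    {"offset": [0,0,0],"spin": -0.175},
    {"offset": [0,0,0],"spin": -0.175},
    {"offset": [0,0,0],"spin": -0.175},
    {"offset": [0,0,0],"spin": -0.171},
    {"offset": [0,0,0],"spin": 0}
  ]
}}

```text
time_s: 27.32
ee_pos: [481.0, -99.4, 274.7]
ee_rot: [-179.8, -0.1, 102.2]
force: [-0.6, -0.5, 0.4]
gripper_width: 60.0
gripper_force: 0.0
```

```bash
python3 - <<'E'
from h import *
a=np.radians(12.3); o=np.array([594,-76.5])
p=o+np.array([-np.sin(a),np.cos(a)])*95; print(p)
plan(*p,80,102.3)
E
python3 tq.py
```

```text
[573.7621133   16.31932957]
spin -0.002 then tool [0.0933 0.1153 0.1947] rows>= 4.0 1.0
[0.4 1.1] [119.6 110.4] 89.79 596
tilt [ 0.05 11.87] z 96.5
inside -60:nan; -54:nan; -48:nan; -42:nan; -36:nan; -30:nan; -24:nan; -18:nan; -12:nan; -6:nan; 0:nan; 6:nan; 12:99.9; 18:101.0; 24:101.6; 30:100.7; 36:102.7; 42:107.0; 48:107.0; 54:98.9; 60:79.6
27.475 [-0.1  0.3 -0.5]
  return np.nanmean(a, axis, out=out, keepdims=keepdims)
```

Emit:
{"method": "arm_command", "body": {
  "motion": [
    {"offset": [0.0311,0.0384,0],"spin": 0},
    {"offset": [0.0311,0.0384,0],"spin": 0},
    {"offset": [0.0311,0.0385,0],"spin": 0},
    {"offset": [0,0,0.05],"spin": 0},
    {"offset": [0,0,0.05],"spin": 0}
  ]
}}

```text
time_s: 28.1
ee_pos: [575.1, 16.8, 175.0]
ee_rot: [179.9, 0.0, 102.3]
force: [0.4, -0.6, 0.2]
gripper_width: 59.8
gripper_force: 0.0
```

Emit:
{"method": "arm_command", "body": {
  "motion": [
    {"offset": [0,0,0.05],"spin": 0},
    {"offset": [0,0,0.04],"spin": 0},
    {"offset": [0,0,0.003],"spin": 0},
    {"offset": [0,0,0],"spin": 0}
  ]
}}

```text
time_s: 28.6
ee_pos: [575.5, 16.1, 84.4]
ee_rot: [179.9, 0.0, 102.3]
force: [0.0, -0.2, -0.4]
gripper_width: 60.0
gripper_force: 0.0
```

Emit:
{"method": "arm_command", "body": {
  "motion": [
    {"offset": [-0.006,0,0.003],"spin": 0},
    {"offset": [-0.006,0,0],"spin": 0},
    {"offset": [-0.003,0,0],"spin": 0},
    {"offset": [-0.002,0,0],"spin": 0},
    {"offset": [-0.002,0,0],"spin": 0}
  ]
}}

```text
time_s: 29.22
ee_pos: [578.3, -0.8, 80.5]
ee_rot: [180.0, -0.2, 102.2]
force: [-0.7, 8.1, -1.3]
gripper_width: 60.1
gripper_force: 4.0
```

Emit:
{"method": "arm_command", "body": {
  "motion": [
    {"offset": [-0.002,0,0.0005],"spin": 0},
    {"offset": [-0.002,0,0.0005],"spin": 0}
  ]
}}

```text
time_s: 29.48
ee_pos: [578.4, -4.0, 78.6]
ee_rot: [-179.9, -0.3, 102.2]
force: [-0.4, 8.6, -2.6]
gripper_width: 59.9
gripper_force: 4.3
```

```bash
python3 tp.py 2>/dev/null
```

```text
-62 33 -55.5 50.8 z [83. 89. 95.] c 90.9
-54 58 -54.3 53.9 z [ 84. 109. 115.] c 111.0
-46 82 -55.6 54.0 z [ 89. 112. 117.] c 112.1
-38 82 -54.7 53.0 z [ 90. 108. 116.] c 105.8
-30 78 -55.6 49.8 z [ 91. 105. 114.] c 99.6
-22 81 -54.0 52.4 z [ 87. 102. 112.] c 97.8
-14 56 -55.6 28.8 z [ 87. 100. 110.] c 98.5
-6 26 -54.1 -11.3 z [ 87. 104. 112.] c 96.2
26 8 -31.5 0.7 z [ 97.  99. 106.] c 444.6
```

Emit:
{"method": "arm_command", "body": {
  "motion": [
    {"offset": [0.008,0,0],"spin": 0},
    {"offset": [0.02,0,-0.01],"spin": 0},
    {"offset": [0.05,0,-0.03],"spin": 0},
    {"offset": [0.05,0,-0.03],"spin": 0},
    {"offset": [0.02,0,-0.01],"spin": 0}
  ]
}}

```text
time_s: 30.15
ee_pos: [548.2, 141.2, 162.2]
ee_rot: [179.7, -0.0, 102.5]
force: [0.7, -1.0, 0.2]
gripper_width: 59.8
gripper_force: 0.0
```

```bash
python3 tq.py
```

```text
[-0.8 -2.3] [119.7 109.8] 89.99 1177
tilt [ 0.9  -0.23] z 99.2
inside -60:91.1; -54:107.9; -48:110.9; -42:109.3; -36:104.4; -30:101.6; -24:99.7; -18:98.8; -12:99.3; -6:98.7; 0:98.8; 6:98.9; 12:99.0; 18:99.1; 24:97.9; 30:99.5; 36:101.9; 42:104.3; 48:102.9; 54:92.3; 60:31.6
30.3 [-0.8  0.9 -0.1]
```

```bash
cat > tilt.py <<'E'
from h import *
a=np.radians(12.3); o=np.array([594,-76.5])
for n in('top','scene'):
    dd=np.median([env.grab_frame(n)[1] for _ in range(4)],0)
    P=cloud(cam(n),dd); d=P[...,:2]-o; x,y,z=d@[np.cos(a),np.sin(a)],d@[-np.sin(a),np.cos(a)],P[...,2]
    for nm,m in(('seat',(abs(x+.8)<15)&(abs(y)<20)),('board',(abs(x)<90)&(y>85)&(y<110)&(abs(z-60)<6))):
        A=np.c_[x[m],y[m],np.ones(m.sum())]; w=np.ones(m.sum(),bool)
        for _ in range(4):
            s=np.linalg.lstsq(A[w],z[m][w],rcond=None)[0]; r=abs(z[m]-A@s); w=r<2*np.median(r)+.3
        print(n,nm,m.sum(),np.degrees(s[:2]).round(2),s[2].round(1),np.median(r).round(2))
    m=(z>78)&(z<142)&(abs(x)<75)&(abs(y)<85); q=np.c_[x[m],y[m]].astype(np.float32); r=cv2.minAreaRect(q); print(np.round(r[0],1),np.round(r[1],1),round(r[2],2))
    for k in(-50,-25,0,25,50): print(k,' '.join('%d:%.1f'%(X,np.nanmedian(z[(abs(y-k)<6)&(abs(x-X)<4)])) for X in range(-66,67,6)))
E
python3 tilt.py
```

```text
top seat 110 [-1.68  0.6 ] 99.1 0.92
top board 383 [-0.   -0.89] 61.6 0.93
[-0.6 -2.3] [109.8 119.7] 0.04
-50 -66:30.2 -60:32.6 -54:78.3 -48:92.6 -42:110.2 -36:113.4 -30:114.3 -24:111.2 -18:111.8 -12:110.7 -6:109.8 0:109.7 6:109.9 12:111.2 18:112.8 24:114.0 30:115.5 36:116.5 42:113.8 48:90.3 54:86.1 60:68.0 66:30.9
-25 -66:31.6 -60:31.4 -54:72.1 -48:94.5 -42:105.7 -36:108.6 -30:109.8 -24:106.6 -18:100.5 -12:99.9 -6:99.1 0:99.1 6:99.6 12:99.9 18:103.4 24:111.8 30:112.6 36:108.6 42:106.6 48:92.8 54:87.8 60:nan 66:33.3
0 -66:32.0 -60:32.7 -54:71.7 -48:95.6 -42:106.8 -36:107.2 -30:107.8 -24:103.8 -18:100.8 -12:99.2 -6:100.0 0:99.8 6:99.6 12:97.9 18:98.6 24:105.6 30:107.7 36:106.7 42:104.2 48:92.1 54:87.6 60:nan 66:32.6
25 -66:31.7 -60:31.7 -54:84.4 -48:94.5 -42:105.6 -36:107.2 -30:107.6 -24:103.6 -18:100.0 -12:99.5 -6:98.7 0:99.7 6:99.1 12:99.2 18:101.0 24:104.5 30:107.1 36:105.7 42:104.0 48:93.3 54:86.0 60:nan 66:32.5
50 -66:13.0 -60:29.0 -54:75.2 -48:91.7 -42:98.3 -36:97.2 -30:96.8 -24:100.1 -18:96.5 -12:97.6 -6:97.9 0:97.8 6:97.7 12:96.8 18:99.1 24:97.0 30:98.3 36:97.8 42:94.7 48:92.7
[... 313 characters left out ...]
.8 54:59.5 60:32.2 66:32.2
-25 -66:nan -60:85.8 -54:89.6 -48:104.1 -42:109.7 -36:109.9 -30:108.4 -24:104.4 -18:101.7 -12:99.8 -6:100.6 0:99.6 6:99.4 12:102.2 18:104.7 24:111.1 30:110.3 36:107.9 42:97.0 48:86.0 54:60.5 60:34.8 66:33.4
0 -66:nan -60:87.7 -54:87.7 -48:106.4 -42:107.4 -36:108.7 -30:108.3 -24:100.9 -18:99.3 -12:101.4 -6:99.5 0:100.5 6:99.6 12:99.4 18:100.5 24:109.3 30:107.5 36:106.0 42:97.9 48:87.8 54:58.8 60:31.7 66:32.5
25 -66:nan -60:87.3 -54:87.4 -48:104.9 -42:107.9 -36:108.8 -30:108.3 -24:104.2 -18:101.0 -12:99.7 -6:101.1 0:99.4 6:98.7 12:101.8 18:103.5 24:106.7 30:107.0 36:105.1 42:99.6 48:87.1 54:58.5 60:31.6 66:32.7
50 -66:nan -60:87.3 -54:88.3 -48:94.9 -42:96.1 -36:97.1 -30:95.4 -24:94.6 -18:93.7 -12:96.2 -6:95.1 0:94.2 6:94.2 12:90.5 18:95.3 24:95.6 30:96.2 36:96.7 42:95.4 48:83.4 54:55.5 60:27.8 66:13.2
  return np.nanmean(a, axis, out=out, keepdims=keepdims)
```

Emit:
{"method": "arm_command", "body": {
  "motion": [
    {"offset": [-0.056,0,-0.025],"spin": 0},
    {"offset": [-0.056,0,-0.025],"spin": 0},
    {"offset": [-0.056,0,-0.025],"spin": 0},
    {"offset": [-0.056,0,-0.025],"spin": 0},
    {"offset": [-0.058,0,-0.02],"spin": 0}
  ]
}}

```text
time_s: 31.32
ee_pos: [608.3, -139.6, 280.4]
ee_rot: [179.9, 0.0, 102.3]
force: [1.2, 0.3, 0.3]
gripper_width: 60.2
gripper_force: 0.0
```

Emit:
{"method": "arm_command", "body": {
  "motion": [
    {"offset": [0,0,0],"spin": 0},
    {"offset": [0,0,0],"spin": 0}
  ],
  "jaw": 0.085
}}

```text
time_s: 31.58
ee_pos: [607.5, -137.3, 278.5]
ee_rot: [-179.9, -0.1, 102.2]
force: [-0.2, -0.6, -0.7]
gripper_width: 77.5
gripper_force: 0.0
```

```bash
python3 w.py w7 seat; python3 m.py w7 45; python3 - <<'E'
from f import *
D,P=load('w7'); a=np.radians(12.3); o=np.array([594,-76.5]); d=P[...,:2]-o
x,y,z=d@[np.cos(a),np.sin(a)],d@[-np.sin(a),np.cos(a)],P[...,2]
def fit(n,m):
    A=np.c_[x[m],y[m],np.ones(m.sum())]; w=np.ones(m.sum(),bool)
    for _ in range(5):
        s=np.linalg.lstsq(A[w],z[m][w],rcond=None)[0]; r=abs(z[m]-A@s); w=r<2*np.median(r)+.3
    print(n,m.sum(),'tilt',np.degrees(s[:2]).round(2),'z',s[2].round(1))
fit('seat',(abs(x)<13)&(abs(y+2)<18)); fit('seat wide',(abs(x)<17)&(abs(y+2)<26)); fit('board',(abs(z-60)<4)&(abs(x)<95)&(y>80)&(y<130))
m=(abs(x)<75)&(abs(y)<85)&(z>78)&(z<125); r=cv2.minAreaRect(np.c_[x[m],y[m]].astype(np.float32)); print(r)
m=(abs(x)<30)&(abs(y)<40)&(z>97)&(z<100.7); q=np.c_[x[m],y[m]]; print(np.percentile(q,[2,50,98],axis=0).round(1))
cv2.imwrite('pics/w7c.png',D['im'])
E
```

```text
31.575 [ 607.5 -137.3  278.5] [-1.7993e+02 -8.0000e-02  1.0225e+02] [-14.  21.  78.   0.  81. -26.] [-0.2 -0.6 -0.7]
seat 0.81 [248.6 120.2] [592. -79.  99.]
mid jig frame [-1.4 -4.5] [123.7 113.9] 89.73 11466
mid jig frame [-3.3 -2.4] [119.5 110.2] 89.73 1189
seat floor 2325 [-2.7  4.2 99. ] [-3.2  9.5] [82.8 90.7] 89.9
tilt deg x,y [ 0.02 -0.18] z 99.0
seat 868 tilt [-0.27 -0.32] z 99.0
seat wide 1660 tilt [ 0.38 -0.22] z 99.0
board 7456 tilt [ 0.02 -0.05] z 60.0
((-3.2577857971191406, -2.4052581787109375), (119.48872375488281, 110.18302154541016), 89.72850799560547)
[[-22.9 -27.7]
 [ -2.7   3.3]
 [ 17.8  32.6]]
```

View pics/w7c.png

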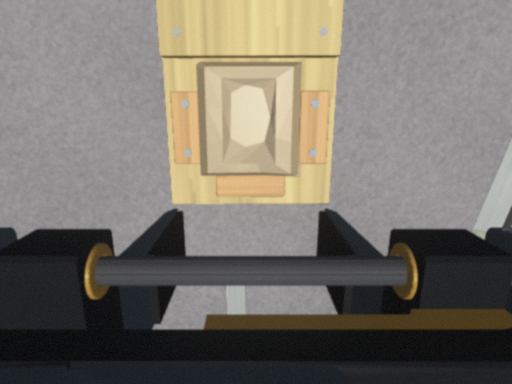

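```bash
python3 - <<'E'
from f import *
D,P=load('w1'); a=np.radians(6.7); d=P[...,:2]-[480,360.3]
x,y,z=d@[np.cos(a),np.sin(a)],d@[-np.sin(a),np.cos(a)],P[...,2]
for k in range(-24,30,6): print(k,' '.join('%d:%.0f'%(X,np.nanmedian(z[(abs(y-k)<3)&(abs(x-X)<1.5)])) for X in range(18,75,3)))
T=np.load('pics/top.npz'); P=cloud(cam('top'),T['d']); z=P[...,2]; m=(z>44)&(z<95)&(P[...,0]>420)&(P[...,0]<530)&(P[...,1]>290)&(P[...,1]<400)
print('top cam',cv2.minAreaRect(P[m][:,:2].astype(np.float32)))
plan(480,360.3,200,96.7)
E
```

```text
-24 18:60 21:57 24:53 27:50 30:nan 33:nan 36:nan 39:-1 42:-1 45:1 48:17 51:17 54:17 57:16 60:17 63:17 66:17 69:17 72:18
-18 18:60 21:56 24:53 27:51 30:nan 33:nan 36:nan 39:1 42:0 45:0 48:17 51:18 54:17 57:17 60:18 63:17 66:18 69:18 72:17
-12 18:60 21:56 24:54 27:50 30:nan 33:nan 36:nan 39:1 42:-0 45:1 48:15 51:17 54:18 57:17 60:17 63:17 66:17 69:17 72:17
-6 18:60 21:57 24:53 27:50 30:nan 33:nan 36:nan 39:-0 42:0 45:0 48:15 51:17 54:17 57:17 60:17 63:17 66:18 69:18 72:17
0 18:60 21:57 24:53 27:52 30:nan 33:nan 36:nan 39:-0 42:1 45:0 48:14 51:18 54:17 57:17 60:17 63:17 66:18 69:18 72:17
6 18:60 21:56 24:54 27:51 30:nan 33:nan 36:nan 39:-0 42:0 45:-0 48:15 51:17 54:17 57:18 60:18 63:17 66:18 69:18 72:17
12 18:60 21:57 24:52 27:50 30:nan 33:nan 36:nan 39:-1 42:0 45:0 48:7 51:12 54:15 57:16 60:11 63:16 66:16 69:2 72:12
18 18:61 21:56 24:53 27:51 30:nan 33:nan 36:nan 39:-1 42:-1 45:0 48:-0 51:-0 54:-0 57:0 60:-0 63:0 66:0 69:-1 72:0
24 18:60 21:56 24:53 27:50 30:nan 33:nan 36:nan 39:-0 42:1 45:-0 48:-0 51:0 54:0 57:0 60:-0 63:0 66:-1 69:-0 72:-1
top cam ((482.5392761230469, 358.76409912109375), (54.025718688964844, 82.02388763427734), 6.574283599853516)
spin 0.0989 then tool [ 0.5079 -0.0687  0.0785] rows>= 9.0 1.0
  return np.nanmean(a, axis, out=out, keepdims=keepdims)
```

Emit:
{"method": "arm_command", "body": {
  "motion": [
    {"offset": [0,0,0],"spin": 0.0989},
    {"offset": [0.0563,-0.0075,0.008],"spin": 0},
    {"offset": [0.0563,-0.0075,0.008],"spin": 0},
    {"offset": [0.0563,-0.0075,0.008],"spin": 0},
    {"offset": [0.0563,-0.0075,0.008],"spin": 0}
  ],
  "jaw": 0.066
}}

```text
time_s: 32.3
ee_pos: [550.6, 85.9, 246.8]
ee_rot: [-180.0, -0.0, 96.7]
force: [-0.2, 0.3, -0.1]
gripper_width: 65.4
gripper_force: 0.0
```

Emit:
{"method": "arm_command", "body": {
  "motion": [
    {"offset": [0.0563,-0.0075,0.008],"spin": 0},
    {"offset": [0.0563,-0.0075,0.008],"spin": 0},
    {"offset": [0.0563,-0.0075,0.008],"spin": 0},
    {"offset": [0.0563,-0.0075,0.008],"spin": 0},
    {"offset": [0.0563,-0.0076,0.008],"spin": 0}
  ]
}}

```text
time_s: 32.92
ee_pos: [480.2, 360.7, 206.9]
ee_rot: [-180.0, 0.0, 96.8]
force: [0.9, -1.2, -0.5]
gripper_width: 66.5
gripper_force: 0.0
```

Emit:
{"method": "arm_command", "body": {
  "motion": [
    {"offset": [0,0,0],"spin": 0},
    {"offset": [0,0,0],"spin": 0}
  ]
}}

```text
time_s: 33.17
ee_pos: [481.3, 358.4, 207.0]
ee_rot: [-180.0, 0.1, 96.8]
force: [-0.7, -0.3, 0.5]
gripper_width: 65.9
gripper_force: 0.0
```

```bash
python3 - <<'E'
from h import *
s=env.state(); print(s['ee_pos'],s['ee_rot'],s['gripper_width'])
plan(481.2,359.6,36,96.7)
E
```

```text
[481.28804896 358.43049719 207.03564804] [-1.79955171e+02  5.30661924e-02  9.67576539e+01] 65.91000607297462
spin 0.001 then tool [0.0012 0.     0.171 ] rows>= 3.0 1.0
```

Emit:
{"method": "arm_command", "body": {
  "motion": [
    {"offset": [0.0012,0,0.05],"spin": 0},
    {"offset": [0,0,0.04],"spin": 0},
    {"offset": [0,0,0.03],"spin": 0},
    {"offset": [0,0,0.02],"spin": 0},
    {"offset": [0,0,0.015],"spin": 0}
  ]
}}

```text
time_s: 33.8
ee_pos: [482.4, 358.0, 51.8]
ee_rot: [-180.0, 0.0, 96.5]
force: [1.1, 0.4, 0.6]
gripper_width: 65.8
gripper_force: 0.0
```

Emit:
{"method": "arm_command", "body": {
  "motion": [
    {"offset": [0,0,0.01],"spin": 0},
    {"offset": [0,0,0.005],"spin": 0},
    {"offset": [0,0,0],"spin": 0}
  ]
}}

```text
time_s: 34.17
ee_pos: [482.3, 359.4, 37.5]
ee_rot: [180.0, -0.0, 96.6]
force: [1.0, -0.5, -0.4]
gripper_width: 66.5
gripper_force: 0.0
```

Close gently, let it settle, then lift.

Emit:
{"method": "arm_command", "body": {
  "motion": [
    {"offset": [0,0,0],"spin": 0},
    {"offset": [0,0,0],"spin": 0},
    {"offset": [0,0,0],"spin": 0},
    {"offset": [0,0,0],"spin": 0}
  ],
  "jaw": 0.04,
  "newtons": 25
}}

```text
time_s: 34.67
ee_pos: [481.9, 359.5, 37.9]
ee_rot: [-180.0, -0.0, 96.6]
force: [-3.0, -0.0, 6.2]
gripper_width: 53.6
gripper_force: 25.0
```

Emit:
{"method": "arm_command", "body": {
  "motion": [
    {"offset": [0,0,-0.005],"spin": 0},
    {"offset": [0,0,-0.02],"spin": 0},
    {"offset": [0,0,-0.04],"spin": 0},
    {"offset": [0,0,-0.05],"spin": 0},
    {"offset": [0,0,-0.05],"spin": 0}
  ]
}}

```text
time_s: 35.3
ee_pos: [482.0, 358.8, 202.5]
ee_rot: [-179.9, 0.1, 96.6]
force: [1.2, 0.9, -5.0]
gripper_width: 53.8
gripper_force: 25.0
```

Emit:
{"method": "arm_command", "body": {
  "motion": [
    {"offset": [0,0,-0.005],"spin": 0},
    {"offset": [0,0,0],"spin": 0}
  ]
}}

```text
time_s: 35.55
ee_pos: [481.5, 358.6, 205.5]
ee_rot: [-179.9, 0.1, 96.6]
force: [-0.2, -0.7, -6.0]
gripper_width: 53.9
gripper_force: 25.0
```

```bash
python3 w.py w8; python3 - <<'E'
from h import *
a=np.radians(12.15)
plan(592.65,-79.25,186,102.2)
E
```

```text
35.55 [481.5 358.6 205.5] [-1.7985e+02  1.0000e-01  9.6630e+01] [36. 22. 88. -0. 71. 29.] [-0.2 -0.7 -6. ]
spin -0.0972 then tool [-0.4513  0.0166  0.0185] rows>= 8.0 1.0
```

Emit:
{"method": "arm_command", "body": {
  "motion": [
    {"offset": [0,0,0],"spin": -0.0972},
    {"offset": [-0.05,0.0018,0],"spin": 0},
    {"offset": [-0.05,0.0018,0],"spin": 0},
    {"offset": [-0.05,0.0018,0],"spin": 0},
    {"offset": [-0.05,0.0018,0],"spin": 0}
  ]
}}

```text
time_s: 36.22
ee_pos: [530.4, 163.4, 204.3]
ee_rot: [-179.7, 0.0, 102.2]
force: [0.5, -0.5, -4.1]
gripper_width: 54.0
gripper_force: 25.0
```

Emit:
{"method": "arm_command", "body": {
  "motion": [
    {"offset": [-0.05,0.0018,0],"spin": 0},
    {"offset": [-0.05,0.0018,0],"spin": 0},
    {"offset": [-0.05,0.0018,0],"spin": 0},
    {"offset": [-0.05,0.0018,0],"spin": 0},
    {"offset": [-0.0513,0.0022,0],"spin": 0}
  ]
}}

```text
time_s: 36.85
ee_pos: [592.8, -79.6, 204.1]
ee_rot: [-179.7, -0.1, 102.2]
force: [0.7, 0.6, -5.6]
gripper_width: 54.1
gripper_force: 25.0
```

Emit:
{"method": "arm_command", "body": {
  "motion": [
    {"offset": [0,0,0.01],"spin": 0},
    {"offset": [0,0,0],"spin": 0},
    {"offset": [0,0,0],"spin": 0}
  ]
}}

```text
time_s: 37.22
ee_pos: [593.2, -77.2, 196.3]
ee_rot: [-179.9, -0.1, 102.3]
force: [-0.4, -0.3, -5.8]
gripper_width: 54.0
gripper_force: 25.0
```

```bash
python3 - <<'E'
from h import *
s=env.state(); print(s['ee_pos'],s['ee_rot'],s['gripper_width'])
plan(592.65,-79.25,145,102.2)
im,_=env.grab_frame('scene'); cv2.imwrite('pics/c2.png',cv2.resize(im[170:280,170:320],None,fx=4,fy=4,interpolation=cv2.INTER_CUBIC))
E
```

```text
[593.19416373 -77.17997543 196.25793636] [-1.79884681e+02 -6.34670089e-02  1.02271381e+02] 53.96612724841623
spin 0.0012 then tool [-0.0019 -0.001   0.0513] rows>= 1.0 1.0
```

View pics/c2.png

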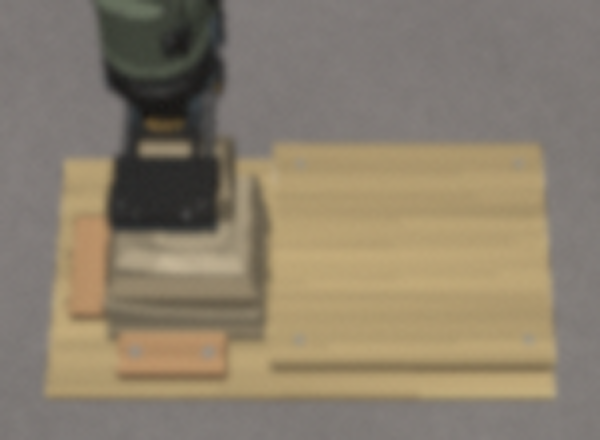

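Emit:
{"method": "arm_command", "body": {
  "motion": [
    {"offset": [-0.0019,-0.001,0.015],"spin": 0},
    {"offset": [0,0,0.015],"spin": 0},
    {"offset": [0,0,0.01],"spin": 0},
    {"offset": [0,0,0.005],"spin": 0},
    {"offset": [0,0,0],"spin": 0}
  ]
}}

```text
time_s: 37.9
ee_pos: [593.2, -80.3, 151.9]
ee_rot: [-180.0, -0.0, 102.2]
force: [0.1, 0.5, -5.8]
gripper_width: 53.8
gripper_force: 25.0
```

Emit:
{"method": "arm_command", "body": {
  "motion": [
    {"offset": [0,0,0.002],"spin": 0},
    {"offset": [0,0,0.002],"spin": 0},
    {"offset": [0,0,0.002],"spin": 0}
  ]
}}

```text
time_s: 38.28
ee_pos: [593.3, -80.3, 146.4]
ee_rot: [180.0, 0.0, 102.2]
force: [0.4, -0.5, -5.1]
gripper_width: 53.8
gripper_force: 25.0
```

Emit:
{"method": "arm_command", "body": {
  "motion": [
    {"offset": [0,0,0.002],"spin": 0},
    {"offset": [0,0,0.002],"spin": 0},
    {"offset": [0,0,0.001],"spin": 0}
  ]
}}

```text
time_s: 38.65
ee_pos: [593.2, -80.3, 141.1]
ee_rot: [-180.0, -0.0, 102.2]
force: [-0.0, 1.0, -5.1]
gripper_width: 53.7
gripper_force: 25.0
```

Emit:
{"method": "arm_command", "body": {
  "motion": [
    {"offset": [0,0,0.001],"spin": 0},
    {"offset": [0,0,0.001],"spin": 0}
  ]
}}

```text
time_s: 38.9
ee_pos: [593.3, -80.3, 139.3]
ee_rot: [180.0, -0.0, 102.2]
force: [0.3, -0.2, -4.6]
gripper_width: 53.8
gripper_force: 25.0
```

Emit:
{"method": "arm_command", "body": {
  "motion": [
    {"offset": [0,0,0.001],"spin": 0},
    {"offset": [0,0,0.001],"spin": 0}
  ]
}}

```text
time_s: 39.15
ee_pos: [593.2, -80.3, 137.3]
ee_rot: [180.0, -0.0, 102.2]
force: [-0.5, -0.2, -5.7]
gripper_width: 53.9
gripper_force: 25.0
```

Emit:
{"method": "arm_command", "body": {
  "motion": [
    {"offset": [0,0,0.001],"spin": 0},
    {"offset": [0,0,0],"spin": 0}
  ]
}}

```text
time_s: 39.4
ee_pos: [593.3, -80.3, 137.0]
ee_rot: [180.0, 0.0, 102.2]
force: [-1.8, 1.1, -0.7]
gripper_width: 53.6
gripper_force: 25.0
```

Emit:
{"method": "arm_command", "body": {
  "motion": [
    {"offset": [0,0,0.0005],"spin": 0},
    {"offset": [0,0,0],"spin": 0},
    {"offset": [0,0,0],"spin": 0}
  ],
  "newtons": 4
}}

```text
time_s: 39.78
ee_pos: [593.3, -80.3, 136.9]
ee_rot: [180.0, 0.0, 102.2]
force: [-3.5, 1.4, 5.0]
gripper_width: 53.9
gripper_force: 4.0
```

Emit:
{"method": "arm_command", "body": {
  "motion": [
    {"offset": [0,0,0],"spin": 0},
    {"offset": [0,0,0],"spin": 0},
    {"offset": [0,0,0],"spin": 0}
  ],
  "jaw": 0.068
}}

```text
time_s: 40.15
ee_pos: [593.5, -80.3, 135.7]
ee_rot: [180.0, 0.0, 102.2]
force: [0.7, -0.3, 0.2]
gripper_width: 68.0
gripper_force: 0.0
```

Emit:
{"method": "arm_command", "body": {
  "motion": [
    {"offset": [0,0,-0.01],"spin": 0},
    {"offset": [0,0,-0.03],"spin": 0},
    {"offset": [0,0,-0.05],"spin": 0},
    {"offset": [-0.05,0,-0.03],"spin": 0},
    {"offset": [-0.05,0,-0.02],"spin": 0}
  ]
}}

```text
time_s: 40.78
ee_pos: [615.3, -178.8, 279.0]
ee_rot: [179.8, 0.1, 102.3]
force: [1.9, 0.3, 0.3]
gripper_width: 68.5
gripper_force: 0.0
```

Emit:
{"method": "arm_command", "body": {
  "motion": [
    {"offset": [0,0,-0.03],"spin": 0},
    {"offset": [0,0,0],"spin": 0},
    {"offset": [0,0,0],"spin": 0}
  ]
}}

```text
time_s: 41.15
ee_pos: [613.9, -177.5, 305.1]
ee_rot: [-179.9, -0.0, 102.2]
force: [0.1, -0.6, 0.8]
gripper_width: 68.0
gripper_force: 0.0
```

```bash
python3 w.py w9 top middle; python3 - <<'E'
from f import *
D,P=load('w9'); a=np.radians(12.3); o=np.array([594,-76.5]); d=P[...,:2]-o
x,y,z=d@[np.cos(a),np.sin(a)],d@[-np.sin(a),np.cos(a)],P[...,2]
Q=np.dstack([x,y])
for n,lo,hi in(('top',141,185),('ridge',172,185),('mid',78,108)):
    m=(abs(x)<75)&(abs(y)<85)&(z>lo)&(z<hi); q=Q[m]; r=cv2.minAreaRect(q.astype(np.float32)); print(n,m.sum(),np.round(r[0],1),np.round(r[1],1),round(r[2],2),'zmax',np.percentile(z[m],98).round(1))
for X in(-20,-12,0,12,16): print(X,' '.join('%d:%.1f'%(k,np.nanmedian(z[(abs(x+3-X)<3)&(abs(y-k)<4)])) for k in range(-48,50,8)))
E
```

```text
41.15 [ 613.9 -177.5  305.1] [-1.7994e+02 -4.0000e-02  1.0223e+02] [-17.  22.  72.   0.  85. -29.] [ 0.1 -0.6  0.8]
top 0.59 [252.3 119.3] [ 601. -116.  167.]
top 5522 [-2.6 -2.8] [83.8 54.1] 89.81 zmax 179.3
ridge 1336 [-2.8 -2.9] [14.  72.5] 0.26 zmax 180.0
mid 3855 [-2.3 -4.1] [120.8 112.1] 89.99 zmax 107.8
-20 -48:111.9 -40:156.1 -32:156.7 -24:156.8 -16:156.7 -8:156.2 0:156.4 8:156.3 16:156.2 24:156.7 32:156.3 40:153.5 48:96.3
-12 -48:110.7 -40:163.0 -32:164.8 -24:165.2 -16:165.0 -8:165.5 0:164.6 8:164.7 16:164.7 24:165.3 32:164.8 40:152.5 48:96.2
0 -48:110.7 -40:170.2 -32:178.5 -24:178.6 -16:178.6 -8:178.6 0:178.8 8:178.6 16:178.6 24:178.8 32:177.7 40:153.4 48:95.6
12 -48:110.9 -40:163.6 -32:165.9 -24:165.7 -16:166.0 -8:166.0 0:165.7 8:165.8 16:166.1 24:165.8 32:166.0 40:152.8 48:96.2
16 -48:112.1 -40:160.3 -32:161.4 -24:161.1 -16:161.0 -8:161.2 0:161.5 8:161.7 16:161.5 24:161.8 32:161.1 40:153.3 48:96.3
```

View pics/w9.png

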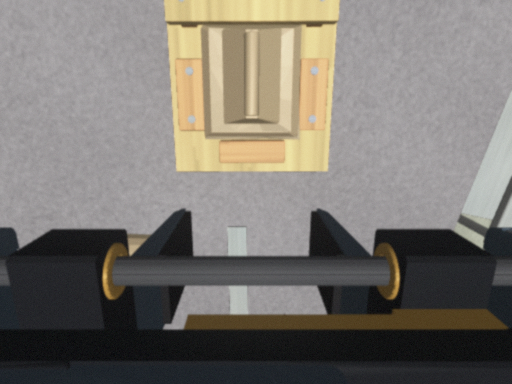

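```bash
python3 -c "
from h import *
print(env.job_done())"
```

```text
the job is handed in; nothing more can be done
None
```

The job is handed in at about 41 s: the middle fragment sits level and square in its home on the lower one, and the top fragment is fully down in the hollow the right way round (ridge level at about 179 mm), with the moulding, brush and ruler not touched.

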